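# Hang the parts carrier on the rail and pin the gate behind it

### The arm

A 7-joint arm with a two-finger parallel gripper is mounted at the origin on the work surface. World frame = base frame: x ahead of the robot, y to its left, z up, the work surface at z = 0. Lengths are in m, angles in rad, forces in N, time in s.
With the tool pointing down it reaches from about 0.425 to 0.875 m from the base axis. Payload 4.7 kg.
Tool frame: the origin (TCP) lies midway between the tips of the shut fingers; the grasp point (between the pads) lies 19 mm behind it; x points along the fingers, z is the direction in which the jaws open and shut, and the axes are right-handed (so a half turn about x gives the same grasp; the last joint's range is limited). The gripper opens to 87 mm and grips with 3 to 60 N. Pads are 19 mm wide; open, the fingers measure 117 mm over their backs; the gripper's body (75 mm by 190 mm) begins 51 mm behind the grasp point.
Start: joints at [1.208, 0.321, -0.07, 1.45, 0.023, 1.371, -0.057], TCP at [0.239, -0.604, 0.223] pointing down, gripper open.
Joint ranges: [-2.86, 2.86], [-0.3, 2.09], [-1.38, 1.24], [0.06, 2.45], [-1.56, 4.7], [0.09, 2.05], [-2.69, 2.69]. Speed limits (rad/s): [2.57, 2.57, 3.14, 3.14, 3.14, 3.14, 3.14].

### API

Orientations are given as a rotation vector (axis times angle).
In Python, from bench import ctrl gives the robot as it stands.
- The arm moves only by the shell command python3 -m pendant 'ROWS' [OPENING] [FORCE]. ROWS is JSON, a list of rows, each an object with "travel": the shift along the tool's x, y, z in m, a list of three; "twist": the turn about the tool's x in rad. In form: [{"travel": [x, y, z], "twist": twist}, ...]. A call has 1 to 10 rows; each row is the pose to reach, as a shift and turn from the pose measured when the call began, along the tool's axes at that moment; what a row does not reach only later rows make up. A row lasts 1/8 s, in which the tool goes at most 62.5 mm and 10.7 degrees, less where a joint would pass 70% of its speed; a pose out of reach is approached as far as the arm can. A call with a gripper value outside its range is refused whole. OPENING is the opening, from -1 (shut) to 1 (fully open), so that 0 is half open, set as the call begins (- or left out, the last holds). The fingers move at their own pace and stop on an object; FORCE is the grip in N (left out, the last holds). Time passes only in rows, so rows that repeat a pose let the fingers close. It gives the time, the measured TCP pose, the force and the opening at its end, in the units of the state.
- ctrl.get_state(): the state, without advancing time (a new reading comes with each control period).
- ctrl.get_image(name): name is "scene" or "top" or "wrist"; returns the picture (420x560x3 uint8, red, green, blue); there is no depth.
- ctrl.camera_model(name): a dict with "K" (3x3 intrinsics, pixels), "distortion" ([k1, k2, p1, p2, k3] as OpenCV has them; the pictures are not rectified), "rvec" (rotation vector, rad) and "tvec" (3), from world to camera coordinates, as OpenCV has them; the wrist camera has in their place "T_tool_cam" (4x4, takes a point from camera to tool coordinates, whose origin is the TCP and whose axes are the tool frame's). Camera axes: x right, y down, z forward; pixel columns grow to the right and rows downward; lengths in m; the calibration is good to about 2 mm. A picture is of the moment at which its call begins: read the wrist's pose just before it. camera_model takes no time and is no camera call.
- ctrl.close_job(): hands the job in, once; it reports no verdict.
The state is a dict: "time": time; "joint_positions": joint angles; "qd": joint speeds; "joint_torque": joint torques, N m; "position": TCP position; "tool_rot": TCP orientation; "ft_force": force on the tool from outside, world axes, zero at the start; "torque": the same for the moment, N m; "grip_width": opening from 0.0 (shut) to 1.0 (fully open).
Only numpy, scipy, OpenCV 4.12 (cv2) and the standard library are available. Lean on these libraries where they do the work, as an engineer would, in place of code of your own. Each camera call takes 0.05 s, during which the arm holds its last target.

### The job

Hook the blue parts carrier onto the rail at the green band and, keeping it on the rail, slide it through the open gate until its hook is centred on the red band, then let it hang. Then swing the yellow gate across the rail until its hole lines up with the hole in the catch pillar, and push the red-handled pin, taken from its wooden stand, down through both until it is fully home. Leave the steel cone, the hammer and the tape measure where they are.

Things in the scene. Friction and masses are not known exactly. Their poses are not given: they have to be found in the camera images.
- rack: Fixed grey rack. Origin on the bench under the middle of its rail; x across the rail away from the robot, y along the rail towards its green end, z up. At y = +60 mm two pillars 170 mm high flank the rail: the square catch pillar (40 mm) at x = -72 mm, robot's side, and the gate's round pivot pillar (32 mm) at x = +72 mm. Feet: strips 6 mm thick under rail (40 mm wide) and pillars.
- rail_mid (a point): On the rail's axis, midway between the end posts, straight above the rack's origin; axes as the rack's. The rail is a bare steel bar 16 mm in diameter along y, its axis 160 mm above the bench, with end posts at y = -230 and +230 mm (22 mm in diameter, 172 mm high).
- green_band (a point): Middle of the green band on the rail (rack y = +150 mm), on the rail's axis. The band is 50 mm long: the place to hook the carrier on. From here it is 69 mm along the rail to the face of the end post and 70 mm to the catch pillar's.
- mark: Red band on the rail, 50 mm long, only paint, fixed for the episode somewhere between rack y = -50 and -140 mm. Origin in its middle, on the rail's axis; axes as the rack's.
- catch_hole (a point): Centre of the mouth of the catch pillar's hole, on the pillar's top (height 170 mm). Hole 20 mm in diameter, 45 mm deep, vertical.
- gate (a joint): Angle (rad) of the yellow gate, a flat arm swinging level over the rail. 0: it points along rack -x, square across the rail, its hole exactly over the catch pillar's. Grows as it opens towards rack +y, the green end; at 1.57 it points along +y, beyond the rail. Starts at 1.35 to 1.7. No stop at 0: it turns on to -0.3. Slight friction (1 N at the post); stays where left.
- gate_pivot (a point): On the gate's upright pivot axis, at the height of the arm's top (rack x +72, y +60 mm). The arm is 40 mm wide, 10 mm thick (172 to 182 mm above the bench), 164 mm from pivot to end.
- gate_hole (a point): Centre of the hole in the gate arm, at the arm's top; 144 mm from the pivot axis, hole 20 mm in diameter.
- gate_post (a point): Top of the black upright round post on the gate arm by which it is swung: 16 mm in diameter, standing 50 mm above the arm (top at height 232 mm), 90 mm from the pivot axis and 54 mm from the hole.
- carrier: Loose blue tray 64 (x) by 100 (y) by 30 mm high, about 0.4 kg, brass bushings fixed in it, with an upright steel hook and an orange grip block on top. It stands on the bench. Origin on its underside, midway across the hook (tray's middle 4 mm to +x), z up. It hangs upright, origin 109 mm below the rail's axis, its y along the rack's y (its x roughly along the rack's x).
- carrier_hook (a point): Where the rail's axis lies when the carrier hangs: 108.7 mm above its origin. Hook, 36 mm wide in y: a plate at x = -21 to -15 mm rises to 110 mm above the origin, an inverted-V roof (45 degrees, inner apex at 120 mm), a lip at x = +15 to +21 mm down to 88 mm. The rail enters from +x below the lip and above the tray's 30 mm wall; then lower until the roof rests on it.
- carrier_grip (a point): Middle of the lower part of the orange grip block (154 mm above the carrier's origin). The block is 14 mm (x) by 30 mm (y) and reaches from 122 to 174 mm above the origin, so its top is 20 mm above this point.
- stand: Fixed wooden block, 70 x 70 mm, 60 mm high, with a vertical hole in which the pin stands. Origin under its middle.
- pin: Loose steel pin with a red handle, 102 mm long, about 0.12 kg. Origin at the point; z runs up to the handle. Shank 16 mm in diameter and 50 mm long, its last 10 mm tapering to 6 mm; then a flange 36 mm in diameter, 6 mm thick; then the round red handle, 26 mm in diameter, from 56 to 102 mm. It stands upright in the stand, flange on the block, point 10 mm above the bench.
- pin_shoulder (a point): Centre of the underside of the pin's flange (50 mm above the pin's origin). Fully home it lies on the gate arm, at height 182 mm.
- cone: Bystander: loose solid-looking steel cone, 96 mm wide at the foot, 130 mm high. Origin under its middle.
- hammer: Bystander: loose hammer lying flat, 280 mm long; origin under its middle.
- tape: Bystander: loose red tape measure, 65 x 35 mm, 60 mm high. Origin under its middle.
Not all that is in view belongs to the job. What is meant by the pin is not turquoise, and is the smaller of those in its own colour. Of the things shaped like the carrier, the blue one is meant.

How it is judged:
On the way, in this order (a step that is already met when the one before it is completed fails the run):
1. the carrier's hook is over the rail at the green band (within 35 mm along the rail, settled to within 8 mm of its hanging height) (x of carrier_hook in the frame of rail_mid between -0.012 and 0.012 m and z of carrier_hook in the frame of rail_mid between -0.006 and 0.008 m and y of carrier_hook in the frame of green_band between -0.035 and 0.035 m), for 0.2 s.
2. it slides along, still hooked on the rail, through the open gate (between rack y = 0 and 100 mm) (x of carrier_hook in the frame of rail_mid between -0.012 and 0.012 m and z of carrier_hook in the frame of rail_mid between -0.006 and 0.008 m and y of carrier_hook in the frame of rail_mid between 0 and 0.1 m), for 0.05 s.
3. it hangs on the rail with its hook centred on the red band within 12 mm, let go of (x of carrier_hook in the frame of rail_mid between -0.012 and 0.012 m and z of carrier_hook in the frame of rail_mid between -0.006 and 0.008 m and y of carrier_hook in the frame of mark between -0.012 and 0.012 m and contact force between carrier and the fingers below 0.2 N), for 0.2 s.
4. the gate is swung across the rail until the holes line up (within 0.06 rad) (value of joint gate between -0.06 and 0.06 rad), for 0.1 s.
5. the pin goes through the gate into the catch pillar's hole (within 5 mm of its axis, flange less than 20 mm above the arm) (horizontal distance between pin and catch_hole below 0.005 m and z of pin_shoulder in the frame of catch_hole between 0.006 and 0.032 m), for 0.1 s.
At the end, for the whole second after the job is handed in: The carrier hangs at rest, upright (0.15 rad), on the rail, its hook within 12 mm of the red band's middle; the gate is across the rail within 0.05 rad of holes in line; the pin stands at rest through both holes, within 6 mm of their axis, upright (0.12 rad), flange at most 5 mm above the gate (x of carrier_hook in the frame of rail_mid between -0.012 and 0.012 m and z of carrier_hook in the frame of rail_mid between -0.006 and 0.008 m and y of carrier_hook in the frame of mark between -0.012 and 0.012 m and value of joint gate between -0.05 and 0.05 rad and angle between carrier's own z axis and vertical below 0.15 rad and linear speed of each of carrier, pin below 0.03 m/s and horizontal distance between pin_shoulder and catch_hole below 0.006 m and z of pin_shoulder in the frame of catch_hole between 0.006 and 0.017 m and angle between pin's own z axis and vertical below 0.12 rad); the robot touches nothing.
It fails at once if the steel cone is moved more than 30 mm (distance of cone from where it was at the start of the episode above 0.03 m).
It fails at once if the hammer is moved more than 30 mm (distance of hammer from where it was at the start of the episode above 0.03 m).
It fails at once if the tape measure is moved more than 30 mm (distance of tape from where it was at the start of the episode above 0.03 m).
It also fails if it takes over 72 s, if anything falls off the work surface, if the arm or the gripper's body presses on something with over 40 N, if the wrist force passes 120 N, or if a joint passes its speed limit or range.

## Working session

There is one attempt and no reset: what is moved stays moved. The work goes in short steps, Python scripts to look and compute and a shell command to move; the robot and the scene stay as the last step left them, time stands still between calls to the robot, and variables do not carry over. Pictures are saved under pics/ and viewed, and the job is handed in when it is done.

```bash
ls; mkdir -p pics
cat > h.py <<'E'
import numpy as np, cv2
from bench import ctrl
def snap(name,fn=None):
    s=ctrl.get_state(); im=ctrl.get_image(name)
    if fn: cv2.imwrite('pics/'+fn,im[:,:,::-1])
    return s,im
def cam(name,s=None):
    m=ctrl.camera_model(name);K=np.array(m['K']);d=np.array(m['distortion'],float)
    if name=='wrist':
        T=np.eye(4);T[:3,:3]=cv2.Rodrigues(np.array(s['tool_rot'],float))[0];T[:3,3]=s['position']
        T=T@np.array(m['T_tool_cam']); R=T[:3,:3];o=T[:3,3]
    else:
        Rw=cv2.Rodrigues(np.array(m['rvec'],float))[0];R=Rw.T;o=-Rw.T@np.array(m['tvec'],float).ravel()
    return K,d,R,o
def ray(c,uv):
    K,d,R,o=c
    p=cv2.undistortPoints(np.array([[uv]],float),K,d)[0,0]
    v=R@np.array([p[0],p[1],1]);return o,v/np.linalg.norm(v)
def onz(c,uv,z):
    o,v=ray(c,uv);return o+v*(z-o[2])/v[2]
def tri(c1,u1,c2,u2):
    o1,v1=ray(c1,u1);o2,v2=ray(c2,u2)
    A=np.stack([v1,-v2],1);t=np.linalg.lstsq(A,o2-o1,rcond=None)[0]
    a=o1+v1*t[0];b=o2+v2*t[1];return (a+b)/2,np.linalg.norm(a-b)
def proj(c,P):
    K,d,R,o=c
    return cv2.projectPoints(np.array([P],float),cv2.Rodrigues(R.T)[0],-R.T@o,K,d)[0].ravel()
E
python3 - <<'E'
from h import *
np.set_printoptions(precision=4,suppress=True)
for n in ['scene','top','wrist']:
    s,im=snap(n,n+'0.png');c=cam(n,s);print(n,c[3],c[2][:,2],c[0][0,0])
print(s)
print(ctrl.camera_model('wrist')['T_tool_cam'])
E
```

```text
pics
scene [ 1.1563 -0.8539  0.9291] [-0.5324  0.613  -0.5838] 455.3440936446862
top [ 0.3841 -0.0356  1.3804] [ 0.031   0.0068 -0.9995] 435.49810816119304
wrist [ 0.309  -0.5765  0.3838] [-0.2576 -0.0992 -0.9611] 298.6087960218166
{'time': 0.1, 'joint_positions': array([ 1.2081,  0.3218, -0.0701,  1.4516,  0.0226,  1.3708, -0.0569]), 'qd': array([-0.0005, -0.0027, -0.0008, -0.0013, -0.0004, -0.0002, -0.0004]), 'joint_torque': array([  0.0001, -49.2572,  -0.4059, -31.3399,  -0.0645,   0.0395,
         0.0001]), 'position': array([ 0.2389, -0.604 ,  0.2216]), 'tool_rot': array([ 0.9282,  1.3658, -0.9268]), 'ft_force': array([-0.3413, -0.149 , -0.0754]), 'torque': array([ 0.012 , -0.0053,  0.0408]), 'grip_width': 1.0026756477158032}
[[ 0.0009 -0.2759  0.9612 -0.1623]
 [-0.0001 -0.9612 -0.2759  0.0753]
 [ 1.      0.0001 -0.0009 -0.    ]
 [ 0.      0.      0.      1.    ]]
```

View pics/scene0.png

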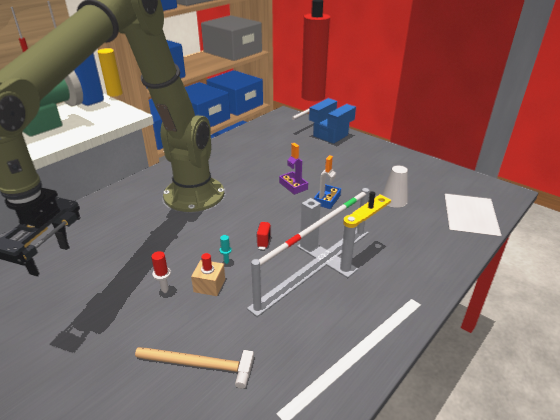

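View pics/top0.png

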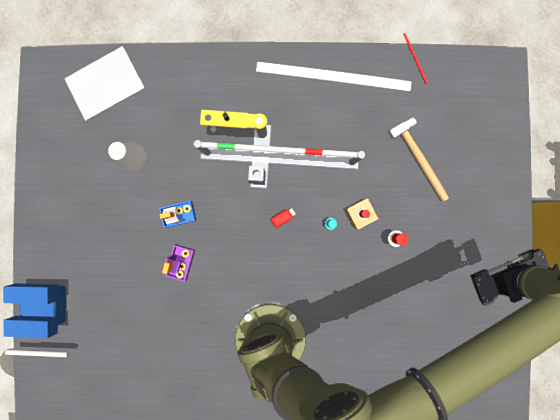

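View pics/wrist0.png

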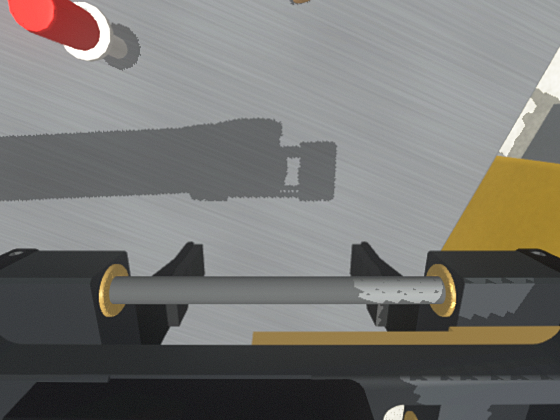

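The candidates for the pin are: small red in the wooden stand, top(363,213)/scene(207,262); large red, top(398,238)/scene(160,265); turquoise, top(330,223)/scene(225,245). I choose the small red one in the stand. The candidates for the carrier are blue, top(178,213)/scene(329,190), and purple, top(180,262)/scene(294,175). I choose the blue one. Next I'll check both in close crops.

Run:
```python
import cv2,numpy as np
t=cv2.imread('pics/top0.png');s=cv2.imread('pics/scene0.png')
r=lambda im,x0,y0,x1,y1,k:cv2.resize(im[y0:y1,x0:x1],None,fx=k,fy=k,interpolation=cv2.INTER_CUBIC)
a=r(t,140,180,260,300,3)
b=r(s,260,120,380,240,3)
cv2.imwrite('pics/c1.png',np.hstack([a,b]))
cv2.imwrite('pics/c2.png',r(t,180,90,380,240,4))
cv2.imwrite('pics/c3.png',r(s,230,160,430,310,4))
```

```text
(no output)
```

View pics/c1.png

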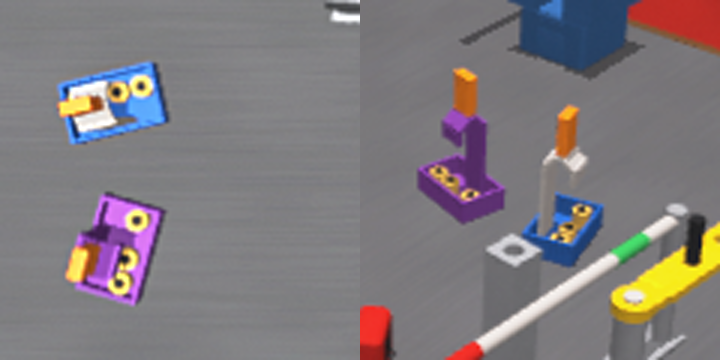

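View pics/c2.png

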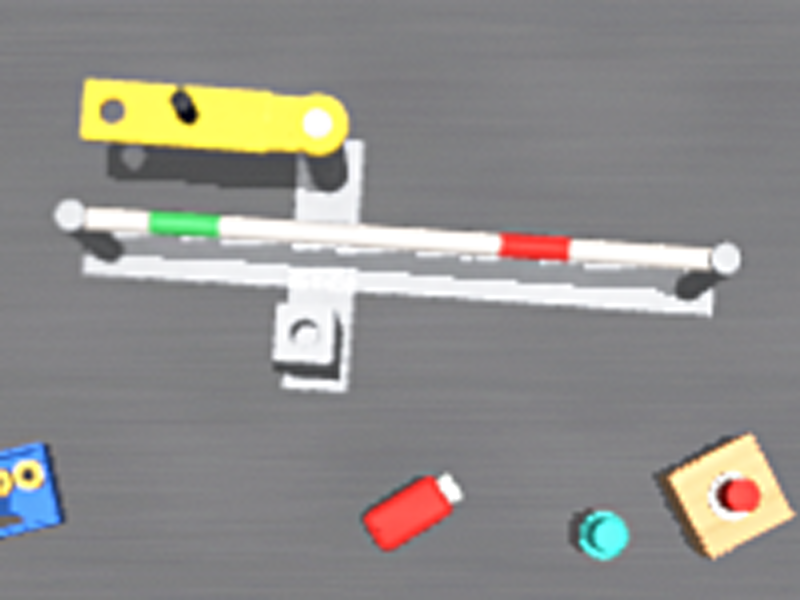

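View pics/c3.png

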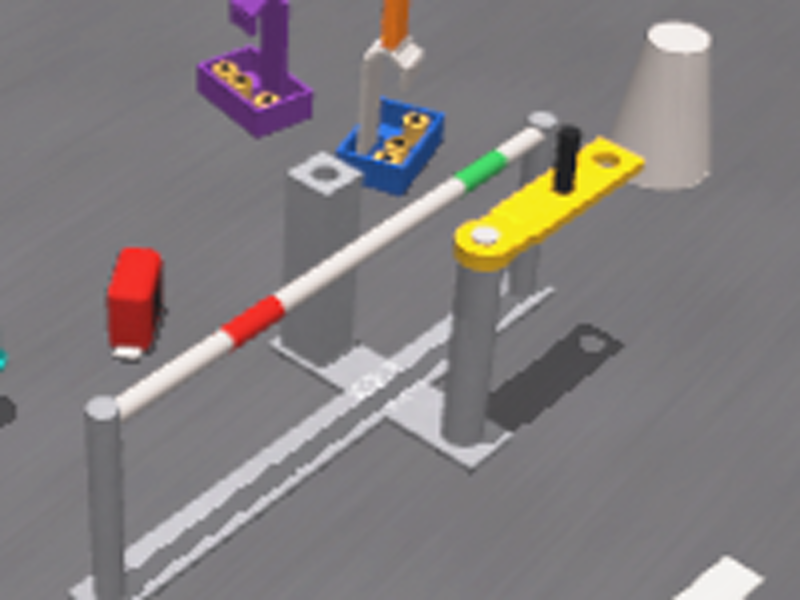

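Both crops match the description: blue tray with a steel hook whose lip faces away from the robot, and the small red pin in the wooden block. Now I'll measure from the two fixed views.

```bash
cat > m.py <<'E'
from h import *
np.set_printoptions(precision=4,suppress=True)
def blobs(im,lo,hi,amin=15):
    hsv=cv2.cvtColor(im,cv2.COLOR_RGB2HSV);m=cv2.inRange(hsv,lo,hi)
    n,l,st,ce=cv2.connectedComponentsWithStats(m)
    return [(tuple(np.round(ce[i],1)),int(st[i,4]),st[i,:4].tolist()) for i in range(1,n) if st[i,4]>=amin],m
C={'red':((0,180,80),(5,255,255)),'red2':((174,180,80),(180,255,255)),'green':((55,150,60),(75,255,255)),'yellow':((26,180,100),(33,255,255)),'orange':((12,200,150),(20,255,255)),'blue':((103,150,60),(115,255,255)),'purple':((130,80,60),(150,255,255))}
E
python3 - <<'E'
from m import *
for v in ['top','scene']:
    im=cv2.imread(f'pics/{v}0.png')[:,:,::-1].copy()
    for k,(lo,hi) in C.items():
        b,_=blobs(im,lo,hi); print(v,k,[x for x in b if x[0][1]>80])
c={v:cam(v) for v in ['top','scene']}
T=lambda a,b:tri(c['top'],a,c['scene'],b)
print('postG',T((197.3,143.5),(365.5,190.3)))
print('postR',T((361.5,154.5),(255.5,261.8)))
print('catch',T((180+305/4,90+333/4),(230+326/4,160+173/4)))
print('gatehole',T((180+112/4,90+110/4),(230+606/4,160+159/4)))
print('pivot',T((180+317/4,90+123/4),(230+485/4,160+236/4)))
print('gpost',T((180+180/4,90+97/4),(230+569/4,160+132/4)))
E
```

```text
top red [((np.float64(313.4), np.float64(151.5)), 71, [305, 149, 17, 6]), ((np.float64(280.9), np.float64(218.0)), 111, [271, 209, 22, 18]), ((np.float64(364.4), np.float64(213.7)), 32, [360, 211, 10, 7]), ((np.float64(399.4), np.float64(238.7)), 98, [392, 234, 15, 11])]
top red2 []
top green [((np.float64(225.2), np.float64(144.0)), 21, [218, 143, 16, 3]), ((np.float64(225.8), np.float64(147.2)), 26, [218, 146, 16, 3])]
top yellow []
top orange []
top blue [((np.float64(180.6), np.float64(214.2)), 298, [160, 201, 36, 27]), ((np.float64(35.0), np.float64(309.8)), 2794, [4, 284, 62, 54])]
top purple [((np.float64(179.3), np.float64(261.5)), 525, [165, 245, 30, 37])]
scene red [((np.float64(538.7), np.float64(120.5)), 6467, [498, 0, 62, 197]), ((np.float64(263.0), np.float64(233.5)), 247, [257, 222, 13, 25]), ((np.float64(293.4), np.float64(239.4)), 83, [286, 234, 15, 12]), ((np.float64(480.6), np.float64(292.5)), 950, [461, 241, 46, 91]), ((np.float64(159.2), np.float64(262.9)), 278, [152, 252, 15, 24]), ((np.float64(206.4), np.float64(261.1)), 128, [202, 253, 10, 17])]
scene red2 []

[... 548 characters left out ...]
), 1356, [310, 99, 45, 44]), ((np.float64(227.2), np.float64(128.6)), 107, [211, 121, 35, 17]), ((np.float64(328.0), np.float64(197.3)), 227, [314, 185, 27, 24])]
scene purple [((np.float64(294.4), np.float64(176.6)), 533, [279, 156, 29, 38])]
postG (array([0.59  , 0.203 , 0.1677]), np.float64(0.00036862211169740776))
postR (array([ 0.5607, -0.2572,  0.171 ]), np.float64(0.0020336713619943324))
catch (array([0.5075, 0.0372, 0.1686]), np.float64(0.003514178598348336))
gatehole (array([0.6615, 0.172 , 0.1804]), np.float64(0.0016290005418850234))
pivot (array([0.6511, 0.0284, 0.1861]), np.float64(0.0018281510587475247))
gpost (array([0.6581, 0.1173, 0.23  ]), np.float64(0.00022477726022152695))
```

Run:
```python
from m import *
c={v:cam(v) for v in ['top','scene']}
T=lambda a,b:tri(c['top'],a,c['scene'],b)
ey=np.array([.0293,.4602]);ey/=np.linalg.norm(ey);ex=np.array([ey[1],-ey[0]]);o=np.array([.5754,-.0271])
R=lambda p:np.array([(p[:2]-o)@ex,(p[:2]-o)@ey,p[2]])
for n,a,b in [('mark',(313.4,151.5),(293.4,239.4)),('green',(225.6,145.6),(350.2,201.8)),('grip',(165,215),(328.5,163.8)),('pin',(364.0,213.7),(206.4,261.1)),('bigpin',(399.4,238.7),(159.2,262.9)),('purple',(166,267),(294.5,150.5)),('cone',(118,150),(399.5,169))]:
    p,e=T(a,b);print(n,p,e,R(p))
print('bluetray',onz(c['top'],(180.6,214.2),.02),'tape',onz(c['top'],(281,218),.06))
# tray corners from crop (z=0.03): 
for q in [(57,72),(155,63),(168,123),(73,143)]: print(onz(c['top'],(140+q[0]/3,180+q[1]/3),.03))
```

```text
mark [ 0.5701 -0.1225  0.164 ] 0.003869696986682662 [ 0.0007 -0.0955  0.164 ]
green [0.5856 0.1242 0.1637] 0.0028196147110485597 [0.0006 0.1517 0.1637]
grip [0.3869 0.2969 0.1443] 0.003380449812088264 [-0.2087  0.3114  0.1443]
pin [ 0.3953 -0.2796  0.0911] 0.00014018367594371885 [-0.1637 -0.2634  0.0911]
bigpin [ 0.3227 -0.38    0.1102] 0.0010856858403572667 [-0.2298 -0.3682  0.1102]
purple [0.2388 0.2922 0.1459] 0.0032825019909516295 [-0.3562  0.2973  0.1459]
cone [0.5783 0.445  0.1309] 0.0018011010394615732 [-0.0271  0.4713  0.1309]
bluetray [0.3915 0.282  0.02  ] tape [ 0.3814 -0.0335  0.06  ]
[0.4229 0.3483 0.03  ]
[0.4327 0.2453 0.03  ]
[0.3705 0.231  0.03  ]
[0.3491 0.3306 0.03  ]
```

```bash
cat > go.py <<'E'
from m import *
def plan(*wps,jaw=None):
    """wps: world TCP positions; jaw: desired jaw-axis angle in world xy (rad), mod pi"""
    s=ctrl.get_state();Rt=cv2.Rodrigues(np.array(s['tool_rot'],float))[0];p=np.array(s['position'])
    print('t',round(s['time'],2),'tcp',p,'xaxis',Rt[:,0],'jaw deg',round(np.degrees(np.arctan2(Rt[1,2],Rt[0,2])),2),'q1,q7',s['joint_positions'][[0,6]],'F',s['ft_force'],'w',round(s['grip_width'],3))
    for w in wps: print('travel',np.round(Rt.T@(np.array(w)-p),4))
    if jaw is not None:
        # right-hand turn about tool x (down)
        a=np.arctan2(Rt[1,2],Rt[0,2]);d=-(jaw-a);d=(d+np.pi/2)%np.pi-np.pi/2;print('twist',round(d,4))
def tocam(P,wxy=(280,150)): pass
E
python3 - <<'E'
from go import *
plan((.5,-.25,.36),(.6,.05,.40),(.45,.22,.36),jaw=np.radians(8.7))
E
```

```text
t 0.15 tcp [ 0.239  -0.604   0.2217] xaxis [-0.0006  0.0013 -1.    ] jaw deg -68.41 q1,q7 [ 1.2081 -0.0569] F [ 0.554   0.3931 -0.2314] w 1.0
travel [-0.138   0.373  -0.2334]
travel [-0.1776  0.5763 -0.4756]
travel [-0.1373  0.4994 -0.6888]
twist -1.3459
```

```bash
python3 -m pendant '[{"travel":[-0.05,0.05,-0.03],"twist":-0.15},{"travel":[-0.09,0.09,-0.06],"twist":-0.3},{"travel":[-0.12,0.14,-0.09],"twist":-0.45},{"travel":[-0.14,0.19,-0.12],"twist":-0.6},{"travel":[-0.15,0.24,-0.15],"twist":-0.75},{"travel":[-0.16,0.285,-0.18],"twist":-0.9},{"travel":[-0.17,0.33,-0.21],"twist":-1.05},{"travel":[-0.18,0.37,-0.25],"twist":-1.2},{"travel":[-0.18,0.40,-0.29],"twist":-1.35},{"travel":[-0.18,0.43,-0.33],"twist":-1.35}]'
python3 - <<'E'
from go import *
plan((.6,.0,.40),(.394,.247,.30),jaw=np.radians(8.7))
E
```

```text
time: 1.4
position: [0.5178, -0.1374, 0.402]
tool_rot: [-0.123, 1.568, 0.125]
ft_force: [0.8, 0.7, -0.8]
grip_width: 0.997
t 1.4 tcp [ 0.5178 -0.1374  0.402 ] xaxis [-0.0007  0.0012 -1.    ] jaw deg 9.02 q1,q7 [0.727  0.3354] F [ 0.8328  0.6974 -0.8308] w 0.997
travel [0.0021 0.1228 0.1028]
travel [ 0.1026  0.399  -0.0619]
twist 0.0056
```

```bash
sed -i "s/'q1,q7',s\['joint_positions'\]\[\[0,6\]\]/'q',s['joint_positions']/" go.py; python3 -m pendant '[{"travel":[0,0.05,0.02],"twist":0},{"travel":[0,0.1,0.02],"twist":0},{"travel":[0.01,0.15,0.01],"twist":0},{"travel":[0.02,0.2,0.0],"twist":0},{"travel":[0.04,0.25,-0.01],"twist":0},{"travel":[0.06,0.3,-0.02],"twist":0},{"travel":[0.08,0.35,-0.04],"twist":0},{"travel":[0.10,0.40,-0.06],"twist":0},{"travel":[0.10,0.40,-0.062],"twist":0}]'
python3 - <<'E'
from go import *
plan()
snap('wrist','w1.png')
E
```

```text
time: 2.52
position: [0.39, 0.2518, 0.3014]
tool_rot: [-0.13, 1.569, 0.131]
ft_force: [0.5, -0.2, -0.0]
grip_width: 1.001
t 2.52 tcp [0.39   0.2518 0.3014] xaxis [-0.0026  0.0002 -1.    ] jaw deg 9.53 q [ 0.3954 -0.1213 -0.9269  1.7317 -0.0988  1.4855 -0.3531] F [ 0.4522 -0.1564 -0.035 ] w 1.001
```

View pics/w1.png

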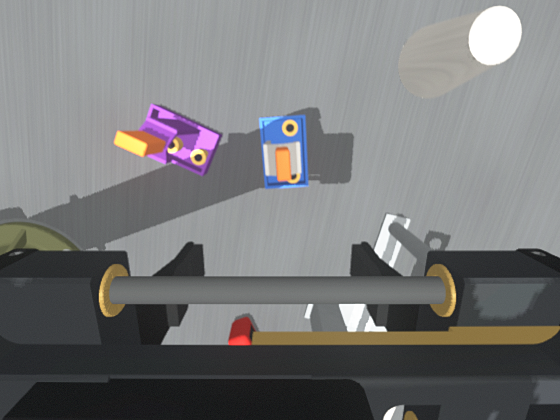

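Run:
```python
import cv2
im=cv2.imread('pics/w1.png')
cv2.imwrite('pics/w1c.png',cv2.resize(im[100:200,230:340],None,fx=6,fy=6,interpolation=cv2.INTER_CUBIC))
```

```text
(no output)
```

View pics/w1c.png

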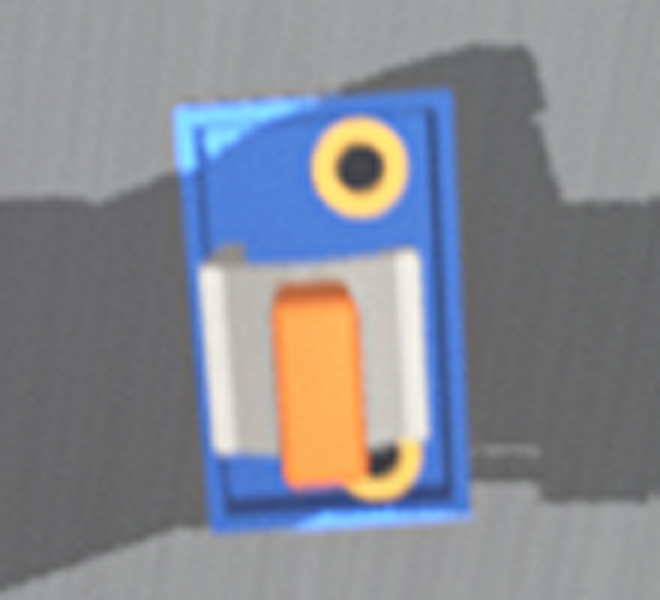

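Run:
```python
from go import *
s=ctrl.get_state();c=cam('wrist',s)
f=lambda q,z:onz(c,(230+q[0]/6,100+q[1]/6),z)
t=[f(q,.03) for q in [(178,105),(453,92),(470,515),(213,532)]]
g=[f(q,.174) for q in [(274,303),(357,300),(371,487),(287,491)]]
for n,a in (('tray',t),('grip',g)):
    a=np.array(a);u=(a[0]+a[1]-a[2]-a[3])/2;v=(a[1]+a[2]-a[0]-a[3])/2
    print(n,a.mean(0),'yaw from y',np.degrees(np.arctan2(-u[0],u[1])),'from x',np.degrees(np.arctan2(v[1],v[0])),np.linalg.norm(u),np.linalg.norm(v))
```

```text
tray [0.3958 0.2896 0.03  ] yaw from y 13.2411549536713 from x 12.514356515875958 0.10010611970264499 0.0635132099335359
grip [0.3916 0.2884 0.174 ] yaw from y 13.768507470802131 from x 11.707288777342647 0.030265625026302815 0.013492556937609415
```

Run:
```python
from go import *
plan((.3917,.2886,.20),(.3917,.2886,.137),jaw=np.radians(12.8))
```

```text
t 2.58 tcp [0.3919 0.2494 0.3021] xaxis [-0.0012 -0.0004 -1.    ] jaw deg 9.29 q [ 0.3969 -0.1211 -0.9232  1.7307 -0.0971  1.4859 -0.3522] F [ 0.5982 -0.1895  0.3493] w 1.002
travel [0.102  0.0388 0.0063]
travel [0.165  0.0388 0.0064]
twist -0.0612
```

```bash
python3 - <<'E'
from go import *
plan()
s,im=snap('wrist','w2.png');c=cam('wrist',s)
b,m=blobs(im,(8,150,200),(20,255,255)); print(b)
sub=np.zeros_like(m);sub[145:185,265:305]=m[145:185,265:305]
cn=max(cv2.findContours(sub,0,2)[0],key=cv2.contourArea);r=cv2.minAreaRect(cn);print(r)
print(onz(c,r[0],.174))
E
python3 - <<'E'
import cv2
im=cv2.imread('pics/w2.png')
cv2.imwrite('pics/w2c.png',cv2.resize(im[100:200,230:340],None,fx=6,fy=6,interpolation=cv2.INTER_CUBIC))
E
```

```text
t 2.58 tcp [0.3919 0.2494 0.3021] xaxis [-0.0012 -0.0004 -1.    ] jaw deg 9.29 q [ 0.3969 -0.1211 -0.9232  1.7307 -0.0971  1.4859 -0.3522] F [ 0.5982 -0.1895  0.3493] w 1.002
[((np.float64(135.4), np.float64(138.6)), 74, [118, 129, 28, 24]), ((np.float64(281.1), np.float64(161.1)), 408, [274, 146, 16, 31])]
((281.09429931640625, 161.03688049316406), (31.053756713867188, 13.39928913116455), 84.80557250976562)
[0.3883 0.2928 0.174 ]
```

View pics/w2c.png

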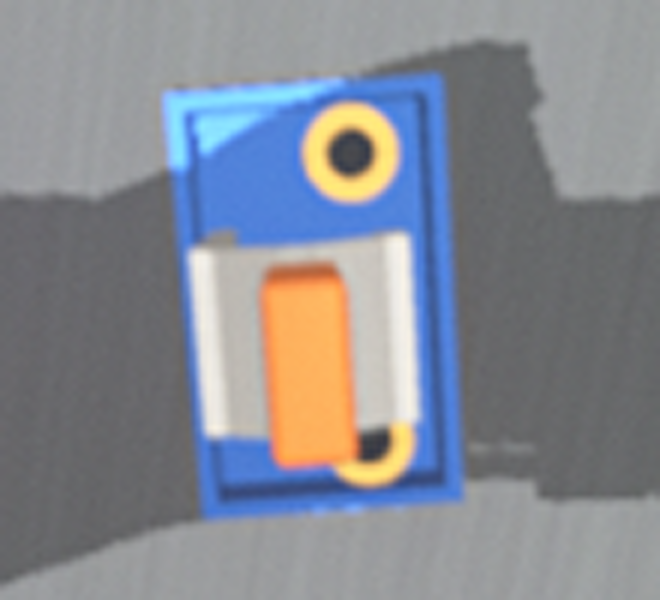

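```bash
python3 -m pendant '[{"travel":[0.05,0.03,0.004],"twist":-0.065},{"travel":[0.10,0.042,0.004],"twist":-0.065},{"travel":[0.135,0.042,0.004],"twist":-0.065},{"travel":[0.165,0.042,0.004],"twist":-0.065},{"travel":[0.165,0.042,0.004],"twist":-0.065},{"travel":[0.165,0.042,0.004],"twist":-0.065}]'
python3 - <<'E'
from go import *
plan((.389,.2915,.137),jaw=np.radians(13))
snap('scene','s1.png')
im=cv2.imread('pics/s1.png');cv2.imwrite('pics/s1c.png',cv2.resize(im[60:260,240:440],None,fx=3,fy=3))
E
```

```text
time: 3.38
position: [0.392, 0.2899, 0.1387]
tool_rot: [-0.174, 1.563, 0.175]
ft_force: [-0.0, 0.2, 0.2]
grip_width: 1.002
t 3.38 tcp [0.392  0.2899 0.1387] xaxis [ 0.0009  0.001  -1.    ] jaw deg 12.71 q [ 0.3013  0.1195 -1.0347  1.9239  0.1121  1.1574 -0.5534] F [-0.0341  0.1836  0.1844] w 1.002
travel [ 0.0017  0.0022 -0.0026]
twist -0.005
```

View pics/s1c.png

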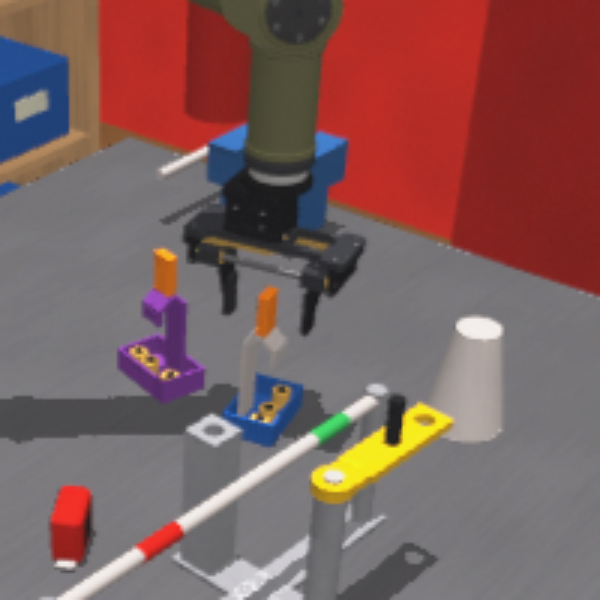

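```bash
python3 -m pendant '[{"travel":[0.002,0.002,-0.002],"twist":0},{"travel":[0.002,0.002,-0.002],"twist":0},{"travel":[0.002,0.002,-0.002],"twist":0},{"travel":[0.002,0.002,-0.002],"twist":0},{"travel":[0.002,0.002,-0.002],"twist":0},{"travel":[0.002,0.002,-0.002],"twist":0}]' -1 40
python3 - <<'E'
from go import *
plan()
E
```

```text
time: 4.18
position: [0.3897, 0.2917, 0.137]
tool_rot: [-0.174, 1.562, 0.175]
ft_force: [-0.3, 0.2, -0.6]
grip_width: 0.403
t 4.17 tcp [0.3897 0.2917 0.137 ] xaxis [ 0.0018  0.0011 -1.    ] jaw deg 12.74 q [ 0.2981  0.119  -1.0372  1.9282  0.1125  1.153  -0.5593] F [-0.3283  0.2166 -0.6125] w 0.403
```

```bash
python3 -m pendant '[{"travel":[0,0,0],"twist":0},{"travel":[0,0,0],"twist":0},{"travel":[0,0,0],"twist":0},{"travel":[-0.03,0,0],"twist":0},{"travel":[-0.07,0,0],"twist":0},{"travel":[-0.101,0,0],"twist":0},{"travel":[-0.101,0,0],"twist":0}]' -1 40
python3 - <<'E'
from go import *
plan((.46,.20,.238),(.4851,.1289,.238),jaw=np.radians(-3.64))
snap('scene','s2.png')
im=cv2.imread('pics/s2.png');cv2.imwrite('pics/s2c.png',cv2.resize(im[60:260,240:440],None,fx=3,fy=3))
E
```

```text
time: 5.05
position: [0.3905, 0.2922, 0.2392]
tool_rot: [-0.173, 1.558, 0.175]
ft_force: [-0.1, -0.4, -5.3]
grip_width: 0.156
t 5.05 tcp [0.3905 0.2922 0.2392] xaxis [ 0.0052  0.0021 -1.    ] jaw deg 12.72 q [ 0.3576 -0.0101 -1.0338  1.7911 -0.0072  1.3503 -0.4527] F [-0.1345 -0.3726 -5.311 ] w 0.156
travel [ 0.0013 -0.1053  0.0475]
travel [ 0.0013 -0.1801  0.0563]
twist 0.2855
```

View pics/s2c.png

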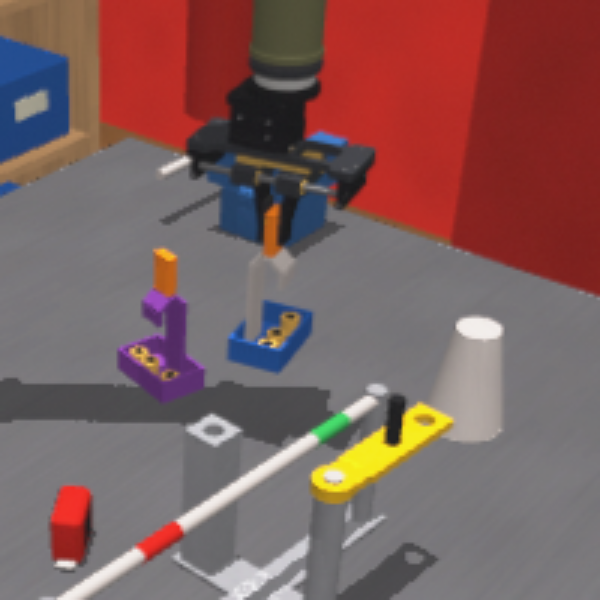

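```bash
python3 -m pendant '[{"travel":[0,-0.03,0.015],"twist":0.1},{"travel":[0,-0.065,0.03],"twist":0.2},{"travel":[0,-0.10,0.045],"twist":0.285},{"travel":[0,-0.14,0.052],"twist":0.285},{"travel":[0,-0.18,0.056],"twist":0.285},{"travel":[0,-0.18,0.056],"twist":0.285},{"travel":[0,-0.18,0.056],"twist":0.285}]'
python3 - <<'E'
from go import *
plan((.4851,.1289,.238),(.5849,.1226,.238),(.5849,.1226,.188),jaw=np.radians(-3.64))
s,im=snap('scene','s3.png');snap('wrist','w3.png')
cv2.imwrite('pics/s3c.png',cv2.resize(im[60:260,240:440,::-1],None,fx=3,fy=3))
E
```

```text
time: 5.98
position: [0.4839, 0.1273, 0.2369]
tool_rot: [0.053, 1.57, -0.05]
ft_force: [-1.1, 0.5, -4.1]
grip_width: 0.158
t 5.97 tcp [0.4839 0.1273 0.2369] xaxis [ 0.0007  0.0017 -1.    ] jaw deg -3.77 q [ 0.5407  0.0324 -0.8569  1.7681  0.0237  1.3511 -0.387 ] F [-1.0748  0.5227 -4.0881] w 0.158
travel [-0.0011  0.0017  0.0011]
travel [-0.0011  0.002   0.1011]
travel [0.0489 0.0019 0.1011]
twist -0.0023
```

View pics/s3c.png

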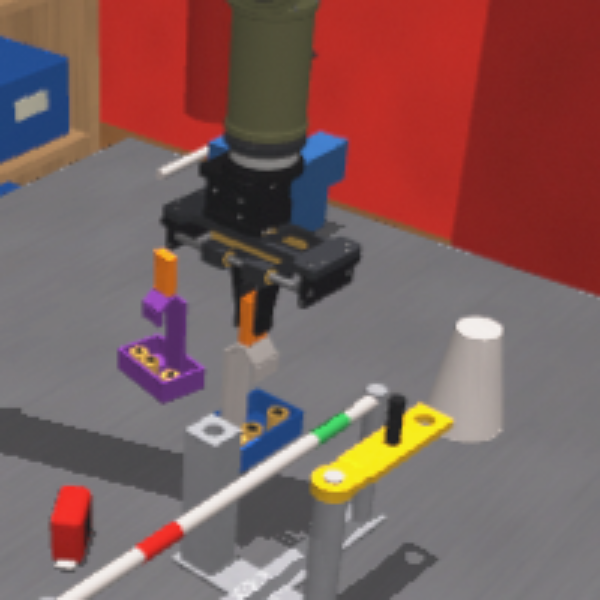

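View pics/w3.png

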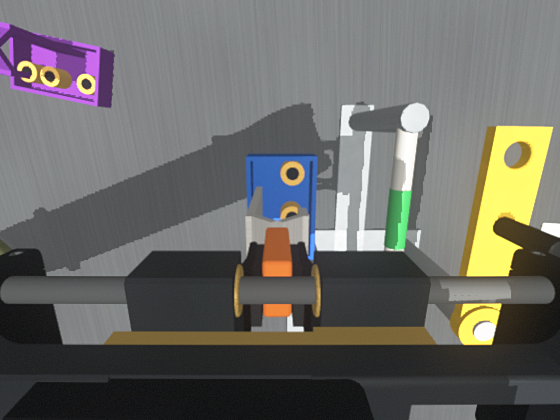

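```bash
python3 -m pendant '[{"travel":[0,0.002,0.025],"twist":0},{"travel":[0,0.002,0.05],"twist":0},{"travel":[0,0.002,0.075],"twist":0},{"travel":[0,0.002,0.1],"twist":0},{"travel":[0,0.002,0.101],"twist":0},{"travel":[0,0.002,0.101],"twist":0},{"travel":[0,0.002,0.101],"twist":0}]'
python3 - <<'E'
from go import *
plan((.5849,.1226,.238),(.5849,.1226,.188),jaw=np.radians(-3.64))
s,im=snap('scene','s4.png');snap('wrist','w4.png')
cv2.imwrite('pics/s4c.png',cv2.resize(im[100:230,280:440,::-1],None,fx=4,fy=4))
E
```

```text
time: 6.95
position: [0.5837, 0.125, 0.2375]
tool_rot: [0.049, 1.569, -0.048]
ft_force: [1.2, -0.8, -5.7]
grip_width: 0.153
t 6.95 tcp [0.5837 0.125  0.2375] xaxis [ 0.0014  0.0008 -1.    ] jaw deg -3.52 q [ 0.4393  0.2992 -0.8452  1.5455  0.2255  1.397  -0.4841] F [ 1.1952 -0.8336 -5.6986] w 0.153
travel [-0.0005 -0.0023  0.0014]
travel [ 0.0495 -0.0023  0.0013]
twist 0.002
```

View pics/s4c.png

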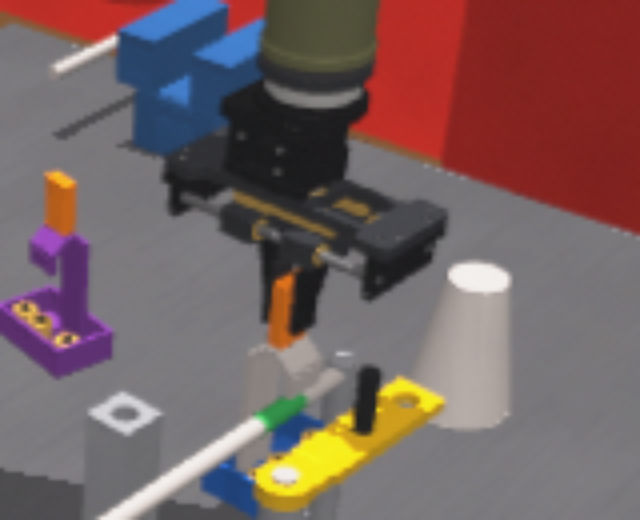

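View pics/w4.png

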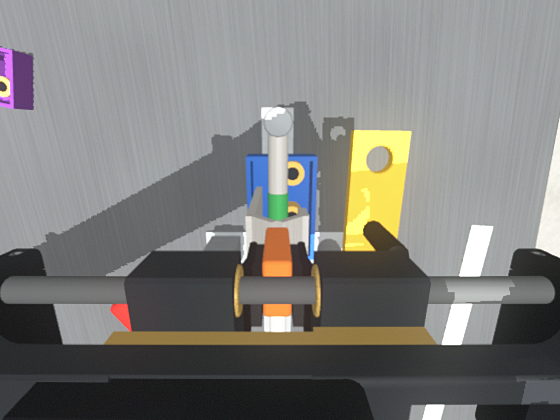

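The rail (column 277) runs midway between the hook's plate and lip (247 and 308), so I'm lowering.

```bash
python3 -m pendant '[{"travel":[0.015,-0.002,0.001],"twist":0},{"travel":[0.03,-0.002,0.001],"twist":0},{"travel":[0.04,-0.002,0.001],"twist":0},{"travel":[0.047,-0.002,0.001],"twist":0},{"travel":[0.049,-0.002,0.001],"twist":0},{"travel":[0.049,-0.002,0.001],"twist":0},{"travel":[0.049,-0.002,0.001],"twist":0}]'
python3 - <<'E'
from go import *
plan((.5849,.1226,.188),jaw=np.radians(-3.64))
s,im=snap('scene','s5.png')
cv2.imwrite('pics/s5c.png',cv2.resize(im[100:230,280:440,::-1],None,fx=4,fy=4))
E
```

```text
time: 7.92
position: [0.5853, 0.1228, 0.1891]
tool_rot: [0.049, 1.567, -0.048]
ft_force: [-0.2, -0.3, -4.7]
grip_width: 0.157
t 7.92 tcp [0.5853 0.1228 0.1891] xaxis [ 0.0028  0.0009 -1.    ] jaw deg -3.55 q [ 0.4339  0.3307 -0.834   1.6115  0.2519  1.3085 -0.5002] F [-0.2479 -0.3004 -4.7097] w 0.157
travel [ 0.0011 -0.0002 -0.0004]
twist 0.0016
```

View pics/s5c.png

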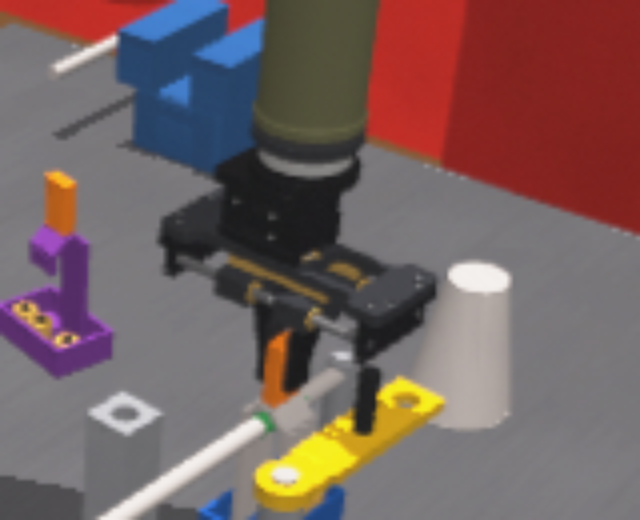

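```bash
python3 -m pendant '[{"travel":[0.002,0,0],"twist":0},{"travel":[0.003,0,0],"twist":0},{"travel":[0.003,0,0],"twist":0},{"travel":[0.003,0,0],"twist":0}]'
```

```text
time: 8.48
position: [0.5854, 0.1228, 0.1889]
tool_rot: [0.049, 1.566, -0.049]
ft_force: [-4.9, -2.8, 8.8]
grip_width: 0.162
```

```bash
python3 -m pendant '[{"travel":[-0.001,-0.01,0],"twist":0},{"travel":[-0.001,-0.03,0],"twist":0},{"travel":[-0.001,-0.05,0],"twist":0},{"travel":[-0.001,-0.07,0],"twist":0},{"travel":[-0.001,-0.09,0],"twist":0},{"travel":[-0.001,-0.10,0],"twist":0},{"travel":[-0.001,-0.10,0],"twist":0}]'
python3 - <<'E'
from go import *
plan((.5693,-.1234,.188),jaw=np.radians(-3.64))
s,im=snap('scene','s6.png')
cv2.imwrite('pics/s6c.png',cv2.resize(im[120:280,240:440,::-1],None,fx=4,fy=3.5))
E
```

```text
time: 9.35
position: [0.5792, 0.0218, 0.1896]
tool_rot: [0.05, 1.566, -0.051]
ft_force: [-0.2, -0.5, -5.2]
grip_width: 0.158
t 9.35 tcp [0.5792 0.0218 0.1896] xaxis [ 0.0039 -0.0007 -1.    ] jaw deg -3.66 q [ 0.5998  0.2751 -0.8024  1.6577  0.206   1.2921 -0.3041] F [-0.2122 -0.4767 -5.202 ] w 0.158
travel [ 0.0017 -0.1456 -0.0006]
twist -0.0004
```

View pics/s6c.png

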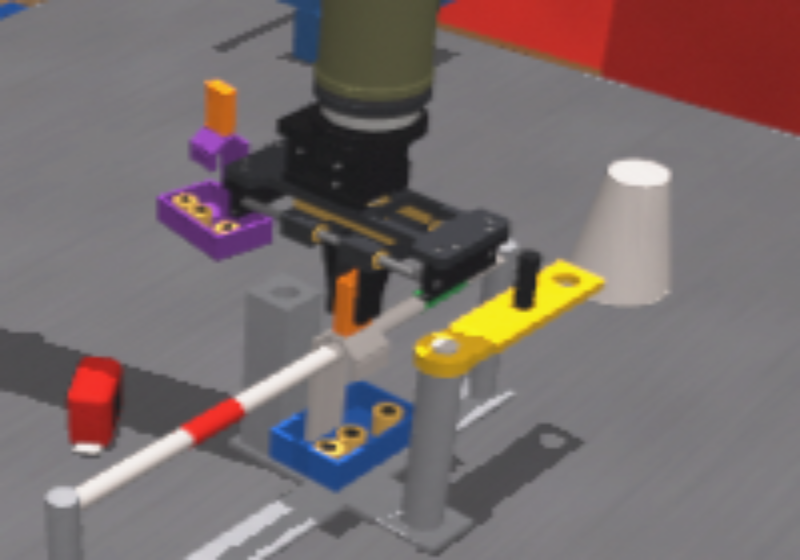

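```bash
python3 -m pendant '[{"travel":[0,-0.02,0],"twist":0},{"travel":[0,-0.04,0],"twist":0},{"travel":[0,-0.06,0],"twist":0},{"travel":[0,-0.08,0],"twist":0},{"travel":[0,-0.1,0],"twist":0},{"travel":[0,-0.12,0],"twist":0},{"travel":[0,-0.138,0],"twist":0},{"travel":[0,-0.145,0],"twist":0},{"travel":[0,-0.145,0],"twist":0},{"travel":[0,-0.145,0],"twist":0}]'
python3 - <<'E'
from go import *
plan((.5693,-.1234,.188),jaw=np.radians(-3.64))
s,im=snap('scene','s7.png');_,w=snap('wrist','w7.png')
cv2.imwrite('pics/s7c.png',cv2.resize(im[140:300,200:360,::-1],None,fx=4,fy=3.5))
E
```

```text
time: 10.65
position: [0.5703, -0.1203, 0.1897]
tool_rot: [0.049, 1.566, -0.047]
ft_force: [-0.8, 0.7, -4.8]
grip_width: 0.159
t 10.65 tcp [ 0.5703 -0.1203  0.1897] xaxis [ 0.0044  0.001  -1.    ] jaw deg -3.5 q [ 0.7885  0.2675 -0.7326  1.6514  0.1837  1.2894 -0.038 ] F [-0.8256  0.7452 -4.849 ] w 0.159
travel [ 0.0017 -0.0031 -0.0008]
twist 0.0025
```

View pics/s7c.png

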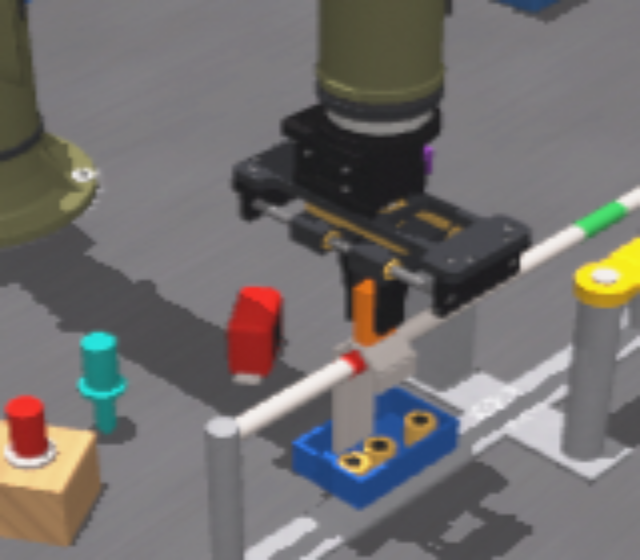

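View pics/w7.png

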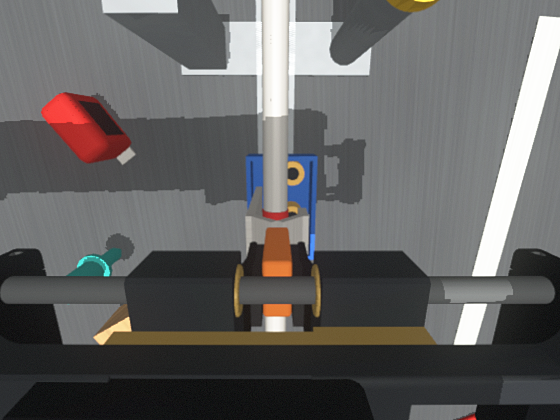

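Run:
```python
from m import *
s=ctrl.get_state();c=cam('wrist',s)
im=cv2.imread('pics/w7.png')[:,:,::-1].copy()
m=((im[:,:,0]>100)&(im[:,:,1]<70)).astype(np.uint8);m[:190]=0;m[235:]=0;m[:,:255]=0;m[:,300:]=0
ys,xs=np.nonzero(m);print(xs.min(),xs.max(),ys.min(),ys.max())
ey=np.array([.0293,.4602]);ey/=np.linalg.norm(ey);o=np.array([.5754,-.0271])
for r in (ys.min(),ys.min()+1):
    p=onz(c,(276.5,r-.5),.168);print(p,(p[:2]-o)@ey-.025)
print('hook',(np.array(s['position'])[:2]-o)@ey, s['position'])
# original images band extents (top)
t=cv2.imread('pics/top0.png')[:,:,::-1].astype(int);ct=cam('top')
for nm,f,x0,x1 in (('red',lambda a:(a[:,:,0]-a[:,:,1]),295,335),('green',lambda a:(a[:,:,1]-a[:,:,0]),205,245)):
    prof=np.clip(f(t[140:160,x0:x1]),0,None).astype(float);w=prof.sum()
    cx=(prof.sum(0)*np.arange(x0,x1)).sum()/w;cy=(prof.sum(1)*np.arange(140,160)).sum()/w
    p=onz(ct,(cx,cy),.167);print(nm,cx,cy,p,(p[:2]-o)@ey)
```

```text
262 287 209 219
[ 0.5714 -0.0954  0.168 ] -0.09342651582038389
[ 0.5713 -0.0961  0.168 ] -0.09408944790286355
hook -0.09344237037929652 [ 0.5703 -0.1204  0.1898]
red 313.2964668961328 151.29034217452926 [ 0.5687 -0.1233  0.167 ] -0.09639422847550781
green 225.50142938822185 145.84819897084049 [0.5833 0.1232 0.167 ] 0.15047712403215188
```

```bash
python3 -m pendant '[{"travel":[0.001,-0.001,-0.001],"twist":0},{"travel":[0.0015,-0.001,-0.001],"twist":0},{"travel":[0.0015,-0.001,-0.001],"twist":0}]'
python3 -m pendant '[{"travel":[0,0,0],"twist":0},{"travel":[0,0,0],"twist":0},{"travel":[0,0,0],"twist":0},{"travel":[0,0,0],"twist":0},{"travel":[0,0,0],"twist":0}]' 0 40
python3 - <<'E'
from go import *
plan()
s,im=snap('scene','s8.png');_,w=snap('wrist','w8.png')
cv2.imwrite('pics/s8c.png',cv2.resize(im[140:300,200:360,::-1],None,fx=4,fy=3.5))
E
```

```text
time: 11.12
position: [0.5692, -0.1211, 0.1882]
tool_rot: [0.048, 1.566, -0.047]
ft_force: [-0.2, 0.8, -4.9]
grip_width: 0.157
time: 11.75
position: [0.5692, -0.1211, 0.1883]
tool_rot: [0.048, 1.566, -0.047]
ft_force: [0.2, 0.8, -0.1]
grip_width: 0.489
t 11.75 tcp [ 0.5692 -0.1211  0.1883] xaxis [ 0.0043  0.0006 -1.    ] jaw deg -3.47 q [ 0.7903  0.2663 -0.732   1.6554  0.1833  1.2862 -0.0356] F [ 0.2332  0.767  -0.0602] w 0.489
```

View pics/s8c.png

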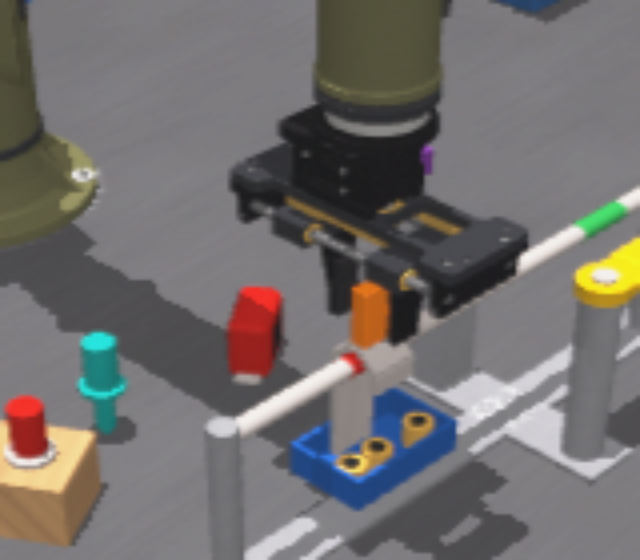

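View pics/w8.png

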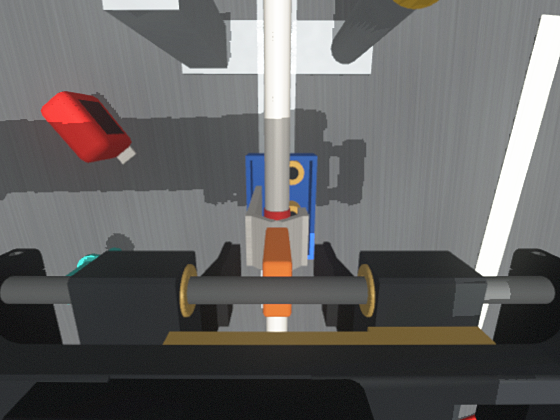

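```bash
python3 -m pendant '[{"travel":[-0.03,0,0],"twist":0},{"travel":[-0.07,0,0],"twist":0},{"travel":[-0.11,0,0],"twist":0},{"travel":[-0.11,0.05,0.01],"twist":0},{"travel":[-0.11,0.1,0.03],"twist":0},{"travel":[-0.11,0.14,0.05],"twist":0},{"travel":[-0.11,0.17,0.06],"twist":0},{"travel":[-0.11,0.18,0.07],"twist":0},{"travel":[-0.11,0.18,0.07],"twist":0},{"travel":[-0.11,0.18,0.07],"twist":0}]'
python3 - <<'E'
from go import *
plan((.6581,.1173,.28),(.6581,.1173,.196),jaw=np.radians(-3.64))
s,im=snap('top','t9.png');_,w=snap('wrist','w9.png')
cv2.imwrite('pics/t9c.png',cv2.resize(im[100:250,180:380,::-1],None,fx=4,fy=4))
E
```

```text
time: 13.1
position: [0.6495, 0.0521, 0.2986]
tool_rot: [0.049, 1.566, -0.05]
ft_force: [-0.3, -0.6, -0.3]
grip_width: 0.5
t 13.1 tcp [0.6495 0.0521 0.2986] xaxis [ 0.0037 -0.0004 -1.    ] jaw deg -3.61 q [ 0.459   0.4005 -0.8057  1.3059  0.2867  1.5478 -0.3743] F [-0.2585 -0.585  -0.3436] w 0.5
travel [0.0186 0.0656 0.0044]
travel [0.1026 0.0656 0.0041]
twist 0.0004
```

View pics/t9c.png

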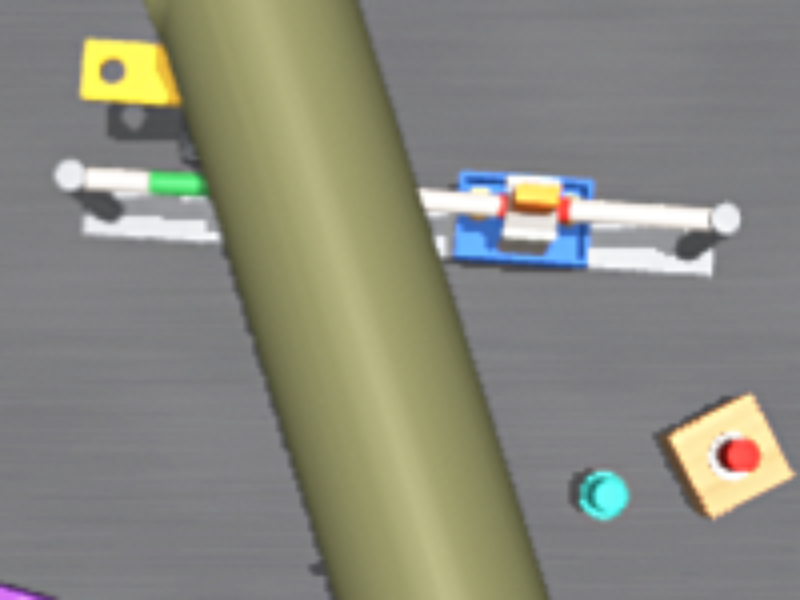

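View pics/w9.png

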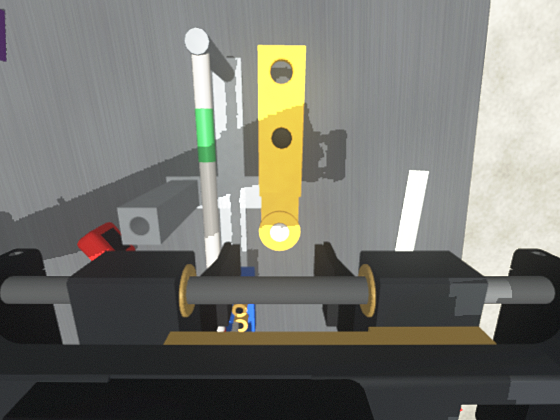

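Run:
```python
from go import *
s=ctrl.get_state();c=cam('wrist',s)
print('post',onz(c,(282,137),.232),'hole',onz(c,(281.5,70.5),.182),'pivot',onz(c,(279.5,232),.187),'catch',onz(c,(140,225),.17))
plan((.6581,.1173,.28))
im=cv2.imread('pics/w9.png');cv2.imwrite('pics/w9c.png',cv2.resize(im[40:260,110:320],None,fx=3.5,fy=2.7*1))
```

```text
post [0.6574 0.1198 0.232 ] hole [0.6611 0.1735 0.182 ] pivot [0.6505 0.0288 0.187 ] catch [0.5078 0.0395 0.17  ]
t 13.2 tcp [0.6494 0.0523 0.2988] xaxis [ 0.0042 -0.0003 -1.    ] jaw deg -3.62 q [ 0.4593  0.4    -0.8061  1.3061  0.2865  1.5477 -0.3745] F [ 0.0379 -0.6084 -0.37  ] w 0.5
travel [0.0189 0.0655 0.0045]
```

View pics/w9c.png

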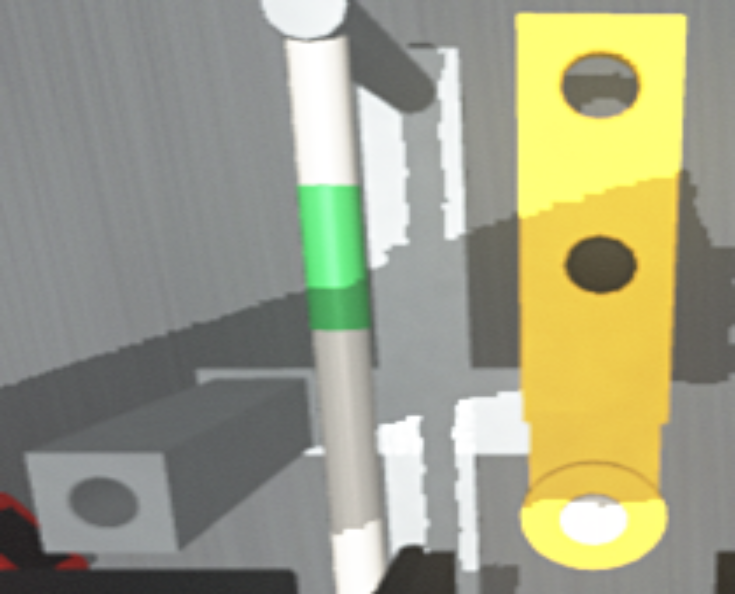

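```bash
python3 -m pendant '[{"travel":[0,0.035,0.002],"twist":0},{"travel":[0.01,0.067,0.004],"twist":0},{"travel":[0.03,0.067,0.004],"twist":0},{"travel":[0.06,0.067,0.004],"twist":0},{"travel":[0.09,0.067,0.004],"twist":0},{"travel":[0.101,0.067,0.004],"twist":0},{"travel":[0.101,0.067,0.004],"twist":0}]'
python3 -m pendant '[{"travel":[0,0,0],"twist":0},{"travel":[0,0,0],"twist":0},{"travel":[0,0,0],"twist":0},{"travel":[0,0,0],"twist":0}]' -1 20
python3 - <<'E'
from go import *
plan()
s,im=snap('scene','s10.png')
cv2.imwrite('pics/s10c.png',cv2.resize(im[120:280,260:440,::-1],None,fx=4,fy=3.5))
E
```

```text
time: 14.08
position: [0.6579, 0.1174, 0.1974]
tool_rot: [0.05, 1.567, -0.052]
ft_force: [-0.3, -0.3, 0.2]
grip_width: 0.504
time: 14.58
position: [0.658, 0.1176, 0.1979]
tool_rot: [0.05, 1.567, -0.051]
ft_force: [-0.2, -0.0, 1.2]
grip_width: 0.168
t 14.57 tcp [0.658  0.1176 0.1979] xaxis [ 0.0036 -0.001  -1.    ] jaw deg -3.7 q [ 0.3566  0.4822 -0.7981  1.4157  0.347   1.384  -0.5117] F [-0.2039 -0.0091  1.1605] w 0.168
```

View pics/s10c.png

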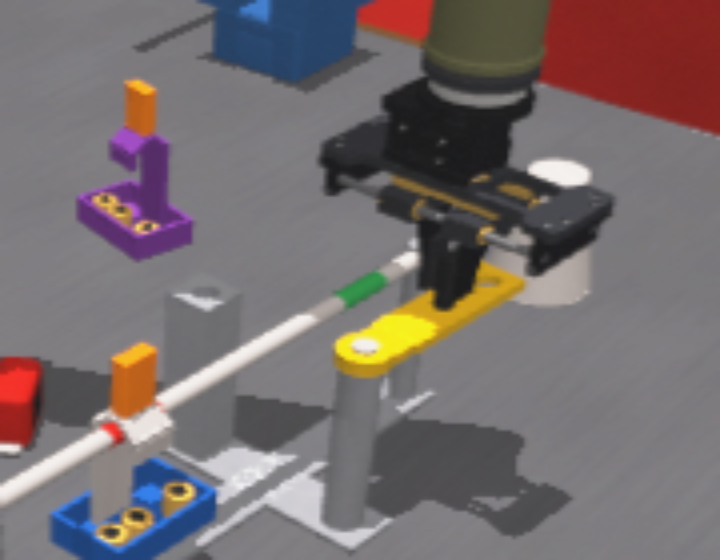

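```bash
python3 -m pendant '[{"travel":[0,-0.001,-0.016],"twist":0},{"travel":[0,-0.006,-0.034],"twist":0},{"travel":[0,-0.014,-0.050],"twist":0},{"travel":[0,-0.025,-0.064],"twist":0},{"travel":[0,-0.039,-0.075],"twist":0},{"travel":[0,-0.054,-0.084],"twist":0},{"travel":[0,-0.072,-0.089],"twist":0},{"travel":[0,-0.0895,-0.091],"twist":0},{"travel":[0,-0.0895,-0.091],"twist":0},{"travel":[0,-0.0895,-0.091],"twist":0}]'
python3 - <<'E'
from go import *
plan((.6511-.0898,.0284+.0057,.198))
s,im=snap('scene','s11.png')
cv2.imwrite('pics/s11c.png',cv2.resize(im[120:280,260:440,::-1],None,fx=4,fy=3.5))
E
```

```text
time: 15.88
position: [0.5608, 0.0328, 0.1983]
tool_rot: [0.05, 1.568, -0.054]
ft_force: [-1.9, -0.4, 5.6]
grip_width: 0.18
t 15.88 tcp [0.5608 0.0328 0.1983] xaxis [ 0.0023 -0.0028 -1.    ] jaw deg -3.79 q [ 0.6213  0.2302 -0.831   1.6868  0.1791  1.3005 -0.3105] F [-1.9358 -0.4467  5.5859] w 0.18
travel [0.0003 0.0013 0.0004]
```

View pics/s11c.png

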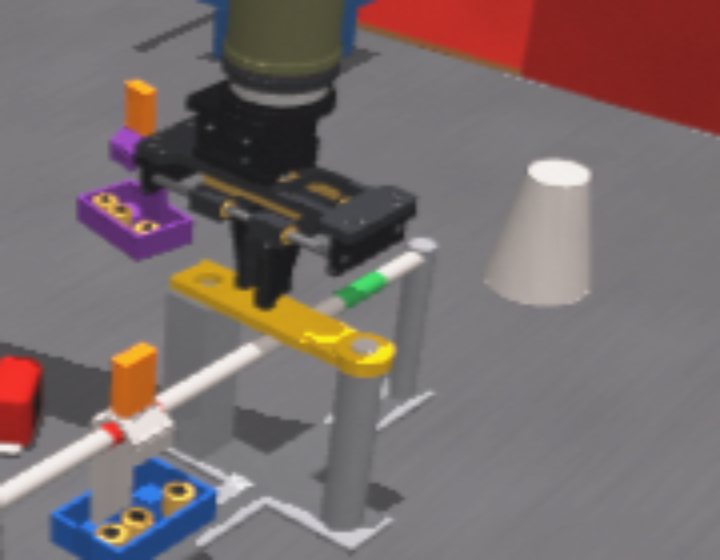

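```bash
python3 -m pendant '[{"travel":[0,0,0],"twist":0},{"travel":[0,0,0],"twist":0},{"travel":[0,0,0],"twist":0},{"travel":[0,0,0],"twist":0},{"travel":[-0.03,0,0],"twist":0},{"travel":[-0.07,-0.01,0],"twist":0},{"travel":[-0.11,-0.03,0],"twist":0},{"travel":[-0.13,-0.05,-0.03],"twist":0},{"travel":[-0.13,-0.05,-0.04],"twist":0},{"travel":[-0.13,-0.05,-0.04],"twist":0}]' 0 20
python3 - <<'E'
from go import *
plan()
s,im=snap('wrist','w12.png')
cv2.imwrite('pics/w12c.png',im[:260,100:480,::-1].repeat(2,0).repeat(2,1))
E
```

```text
time: 17.18
position: [0.5169, -0.0135, 0.328]
tool_rot: [0.049, 1.568, -0.054]
ft_force: [-0.4, 0.7, 1.0]
grip_width: 0.498
t 17.18 tcp [ 0.5169 -0.0135  0.328 ] xaxis [ 0.0022 -0.0036 -1.    ] jaw deg -3.77 q [ 0.7615  0.0418 -0.8067  1.5808  0.0338  1.5299 -0.1118] F [-0.3662  0.6831  0.9686] w 0.498
```

View pics/w12c.png

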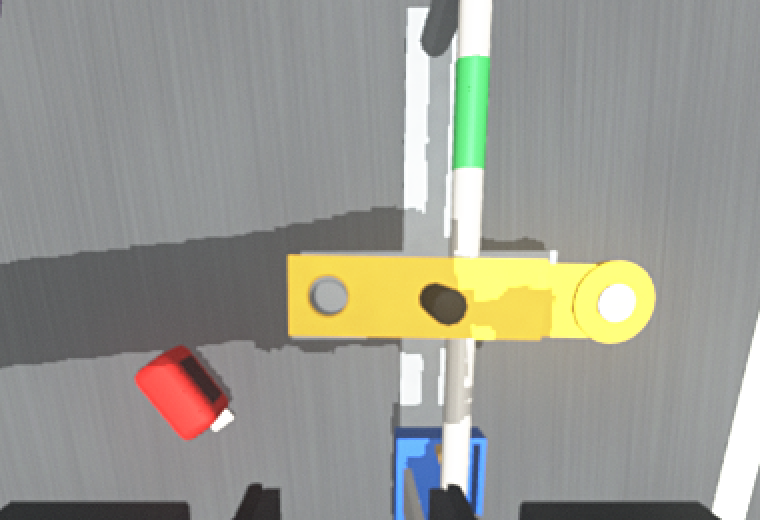

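Run:
```python
from go import *
s=ctrl.get_state();c=cam('wrist',s);plan()
h=onz(c,(265,148),.182);p=onz(c,(100+617/2,303/2),.187)
print(h,p)
d=(h-p)[:2];ey=np.array([.0293,.4602]);ey/=np.linalg.norm(ey);ex=np.array([ey[1],-ey[0]])
print('gate angle',np.arctan2(d@ey,-(d@ex)),np.linalg.norm(d))
# green band and rail direction in this view at z=.168
a=onz(c,(100+476/2,10/2),.168);b=onz(c,(100+456/2,470/2),.168);print('rail yaw',np.degrees(np.arctan2(-(a-b)[0],(a-b)[1])))
im=cv2.imread('pics/w12.png');cv2.imwrite('pics/w12d.png',cv2.resize(im[120:175,235:300],None,fx=10,fy=10,interpolation=cv2.INTER_CUBIC))
```

```text
t 17.23 tcp [ 0.5171 -0.0134  0.3276] xaxis [ 0.0018 -0.003  -1.    ] jaw deg -3.74 q [ 0.7609  0.0431 -0.8067  1.5804  0.0342  1.5297 -0.1119] F [0.4817 0.4798 0.3961] w 0.496
[0.5085 0.0414 0.182 ] [0.6515 0.0291 0.187 ]
gate angle 0.02257463416832262 0.14353409473484996
rail yaw -3.413495497791123
```

View pics/w12d.png

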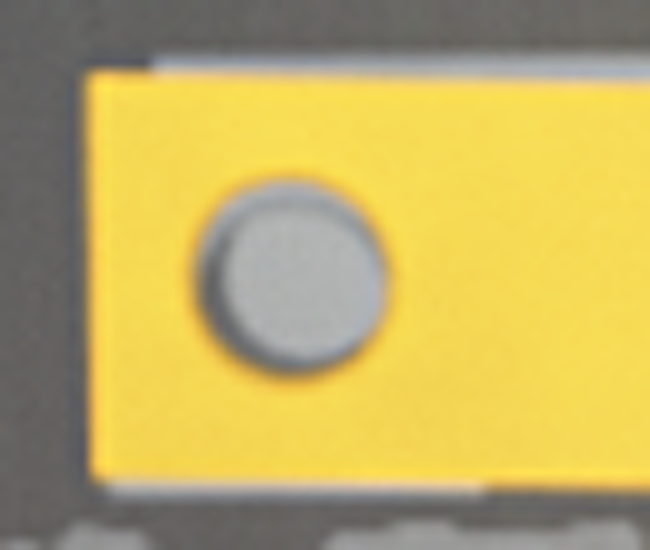

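```bash
python3 -m pendant '[{"travel":[0,-0.04,-0.013],"twist":0},{"travel":[0,-0.09,-0.03],"twist":0},{"travel":[0,-0.14,-0.045],"twist":0},{"travel":[0,-0.19,-0.06],"twist":0},{"travel":[0.01,-0.24,-0.08],"twist":0},{"travel":[0.02,-0.29,-0.095],"twist":0},{"travel":[0.028,-0.325,-0.106],"twist":0},{"travel":[0.028,-0.325,-0.106],"twist":0},{"travel":[0.028,-0.325,-0.106],"twist":0},{"travel":[0.028,-0.325,-0.106],"twist":0}]'
python3 - <<'E'
from go import *
plan()
s,im=snap('wrist','w13.png');snap('top','t13.png');snap('scene','s13.png')
b,m=blobs(im,(0,180,80),(5,255,255));print(b)
E
```

```text
time: 18.48
position: [0.3914, -0.3294, 0.3003]
tool_rot: [0.047, 1.568, -0.051]
ft_force: [0.6, 0.3, 0.5]
grip_width: 0.503
t 18.48 tcp [ 0.3914 -0.3294  0.3003] xaxis [ 0.002  -0.0027 -1.    ] jaw deg -3.56 q [ 1.1012  0.0136 -0.4561  1.6526  0.007   1.4735  0.5823] F [0.5928 0.3403 0.4586] w 0.503
[((np.float64(276.9), np.float64(149.8)), 179, [268, 138, 20, 22]), ((np.float64(555.2), np.float64(251.9)), 16, [551, 250, 9, 5])]
```

View pics/w13.png

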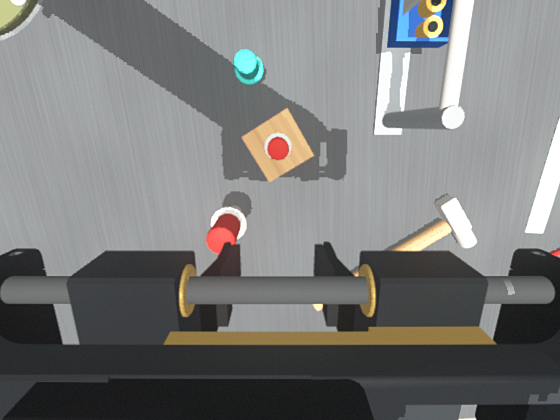

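```bash
python3 -c "
import cv2
t=cv2.imread('pics/t13.png');cv2.imwrite('pics/t13c.png',cv2.resize(t[90:240,180:380],None,fx=4,fy=4,interpolation=cv2.INTER_CUBIC))
t=cv2.imread('pics/s13.png');cv2.imwrite('pics/s13c.png',cv2.resize(t[160:310,230:430],None,fx=4,fy=4,interpolation=cv2.INTER_CUBIC))"
```

```text
(no output)
```

View pics/t13c.png

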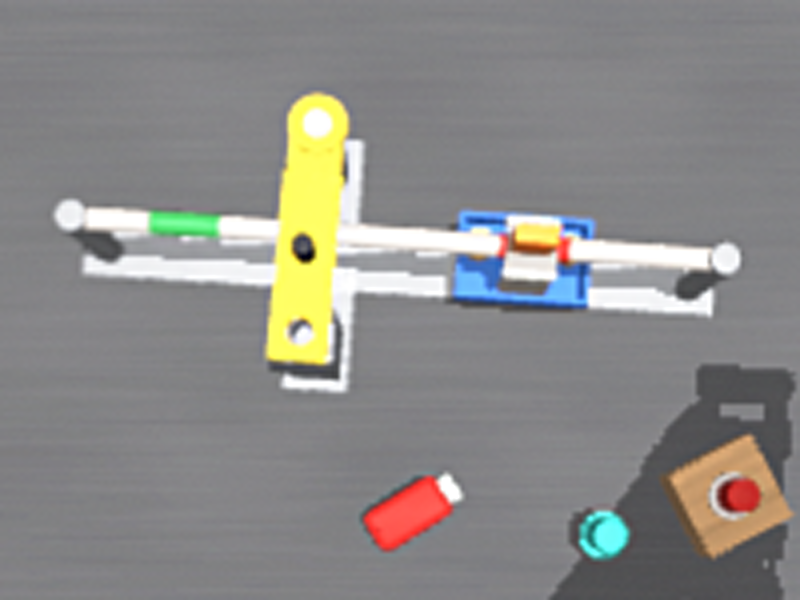

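View pics/s13c.png

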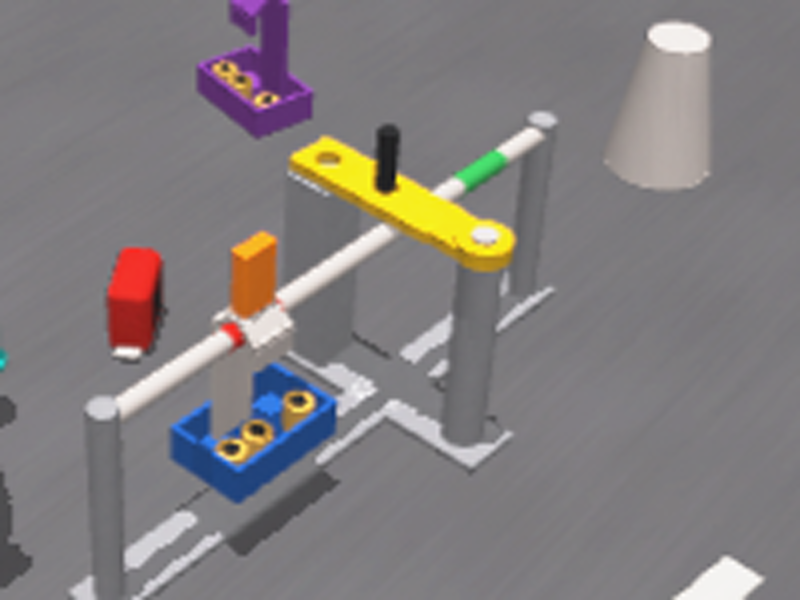

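Run:
```python
from go import *
plan()
s=ctrl.get_state();cw=cam('wrist',s);ct=cam('top');cs=cam('scene')
g,e=tri(ct,(255.25,173.0),cs,(312,199.5));print('gatehole',g,e)
piv=np.array([.6511,.0284]);d=g[:2]-piv;ey=np.array([.0293,.4602]);ey/=np.linalg.norm(ey);ex=np.array([ey[1],-ey[0]])
print('angle',np.arctan2(d@ey,-(d@ex)),np.linalg.norm(d))
print('pin tri top/wrist',tri(ct,(365.2,213.5),cw,(278,147.5)),'on z',onz(cw,(278,147.5),.112),onz(ct,(365.2,213.5),.112))
im=cv2.imread('pics/w13.png');cv2.imwrite('pics/w13c.png',cv2.resize(im[105:190,230:330],None,fx=7,fy=7,interpolation=cv2.INTER_CUBIC))
```

```text
t 18.62 tcp [ 0.3909 -0.3301  0.3006] xaxis [ 0.002  -0.0035 -1.    ] jaw deg -3.63 q [ 1.1017  0.013  -0.4552  1.6526  0.0073  1.4735  0.5826] F [ 0.3867 -0.1771 -0.1352] w 0.494
gatehole [0.507  0.0393 0.1806] 0.003627297131851152
angle 0.011764579832481624 0.14452220875746852
pin tri top/wrist (array([ 0.3955, -0.2784,  0.1164]), np.float64(0.0002947742256375622)) on z [ 0.3953 -0.2787  0.112 ] [ 0.3957 -0.2792  0.112 ]
```

View pics/w13c.png

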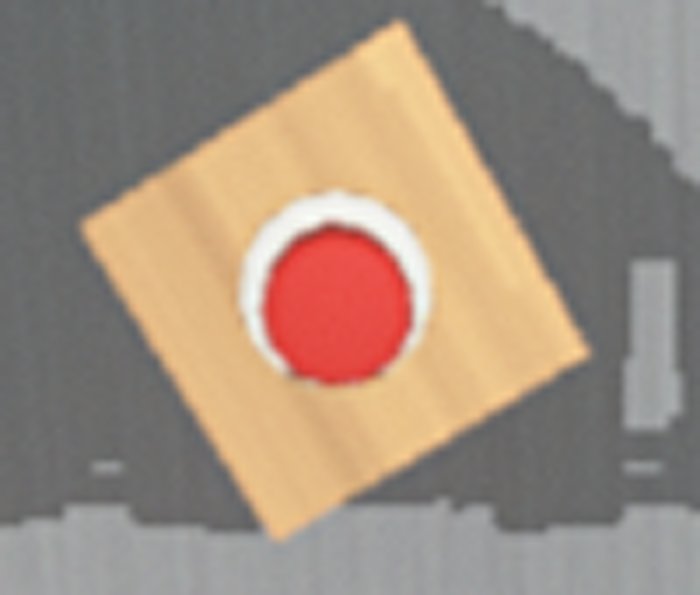

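```bash
python3 - <<'E'
from go import *
plan((.3954,-.2793,.20),(.3954,-.2793,.075))
E
python3 -m pendant '[{"travel":[0.03,0.025,0.001],"twist":0},{"travel":[0.08,0.051,0.001],"twist":0},{"travel":[0.13,0.051,0.001],"twist":0},{"travel":[0.17,0.051,0.001],"twist":0},{"travel":[0.17,0.051,0.001],"twist":0},{"travel":[0.17,0.051,0.001],"twist":0}]' 0.4 20
python3 - <<'E'
from go import *
plan((.3954,-.2793,.075))
s,im=snap('scene','s14.png');cv2.imwrite('pics/s14c.png',cv2.resize(im[160:310,130:330,::-1],None,fx=4,fy=4))
E
```

```text
t 18.62 tcp [ 0.3909 -0.3301  0.3006] xaxis [ 0.002  -0.0035 -1.    ] jaw deg -3.63 q [ 1.1017  0.013  -0.4552  1.6526  0.0073  1.4735  0.5826] F [ 0.3867 -0.1771 -0.1352] w 0.494
travel [0.1004 0.0513 0.0011]
travel [0.2254 0.0517 0.0008]
time: 19.38
position: [0.3966, -0.2803, 0.1322]
tool_rot: [0.046, 1.566, -0.053]
ft_force: [0.3, -0.3, -0.1]
grip_width: 0.695
t 19.38 tcp [ 0.3966 -0.2803  0.1322] xaxis [ 0.004  -0.0049 -1.    ] jaw deg -3.61 q [ 1.0554  0.0593 -0.5081  1.9522  0.0342  1.1318  0.4706] F [ 0.2953 -0.2724 -0.0515] w 0.695
travel [ 0.0572  0.0012 -0.0015]
```

View pics/s14c.png

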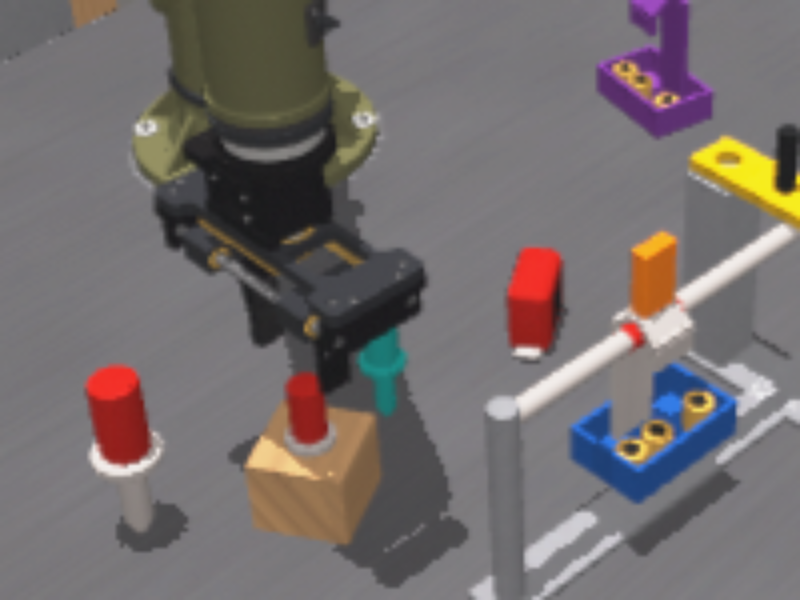

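```bash
python3 -m pendant '[{"travel":[0.025,0.001,-0.001],"twist":0},{"travel":[0.045,0.001,-0.0015],"twist":0},{"travel":[0.056,0.001,-0.0015],"twist":0},{"travel":[0.056,0.001,-0.0015],"twist":0}]'
python3 -m pendant '[{"travel":[0,0,0],"twist":0},{"travel":[0,0,0],"twist":0},{"travel":[0,0,0],"twist":0},{"travel":[0,0,0],"twist":0},{"travel":[0,0,0],"twist":0}]' -1 50
python3 - <<'E'
from go import *
plan((.3954,-.2793,.075))
E
```

```text
time: 19.92
position: [0.396, -0.2801, 0.0771]
tool_rot: [0.045, 1.565, -0.054]
ft_force: [0.1, 0.1, -0.5]
grip_width: 0.697
time: 20.55
position: [0.396, -0.2802, 0.0773]
tool_rot: [0.045, 1.565, -0.054]
ft_force: [0.0, 0.4, 0.9]
grip_width: 0.285
t 20.55 tcp [ 0.396  -0.2802  0.0773] xaxis [ 0.0053 -0.0061 -1.    ] jaw deg -3.63 q [ 1.0443  0.124  -0.5091  2.0111  0.074   1.0157  0.4365] F [0.0273 0.3528 0.8529] w 0.285
travel [ 0.0023  0.0008 -0.0007]
```

```bash
python3 -m pendant '[{"travel":[-0.03,0,0],"twist":0},{"travel":[-0.08,0,0],"twist":0},{"travel":[-0.13,0,0],"twist":0},{"travel":[-0.18,0,0],"twist":0},{"travel":[-0.215,0,0],"twist":0},{"travel":[-0.215,0,0],"twist":0}]'
python3 - <<'E'
from go import *
plan((.5076,.038,.29),jaw=np.radians(-3.64))
s,im=snap('scene','s15.png');cv2.imwrite('pics/s15c.png',cv2.resize(im[130:310,130:330,::-1],None,fx=4,fy=3.3))
E
```

```text
time: 21.3
position: [0.3962, -0.2795, 0.2951]
tool_rot: [0.042, 1.561, -0.057]
ft_force: [0.3, -0.4, -1.3]
grip_width: 0.285
t 21.3 tcp [ 0.3962 -0.2795  0.2951] xaxis [ 0.0093 -0.0098 -0.9999] jaw deg -3.62 q [ 1.0774 -0.0561 -0.4941  1.724  -0.0237  1.4539  0.5231] F [ 0.3235 -0.381  -1.2766] w 0.285
travel [0.003 0.324 0.091]
twist 0.0003
```

View pics/s15c.png

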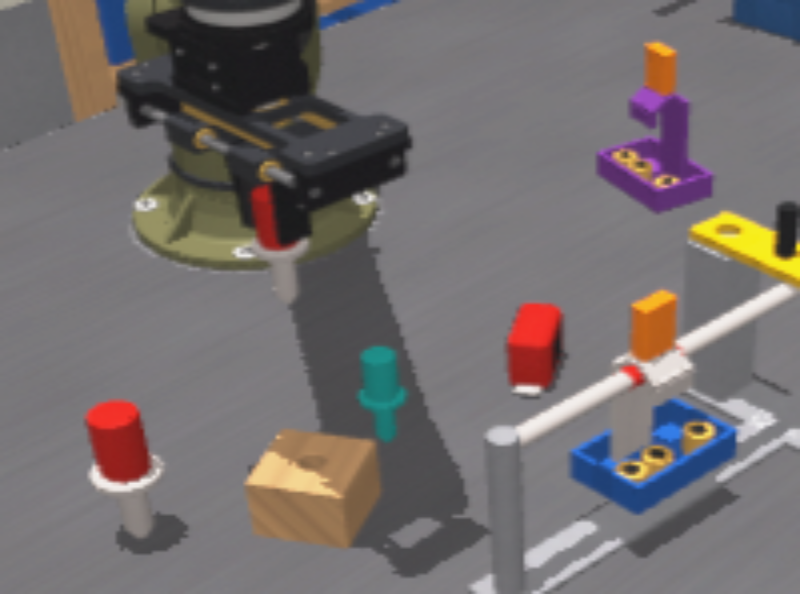

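```bash
python3 -m pendant '[{"travel":[0,0.03,0.01],"twist":0},{"travel":[0,0.08,0.025],"twist":0},{"travel":[0,0.13,0.04],"twist":0},{"travel":[0,0.18,0.055],"twist":0},{"travel":[0,0.23,0.07],"twist":0},{"travel":[0,0.27,0.08],"twist":0},{"travel":[0,0.305,0.088],"twist":0},{"travel":[0,0.324,0.091],"twist":0},{"travel":[0,0.324,0.091],"twist":0},{"travel":[0,0.324,0.091],"twist":0}]'
python3 - <<'E'
from go import *
plan((.5076,.038,.29),jaw=np.radians(-3.64))
s,im=snap('scene','s16.png');cv2.imwrite('pics/s16c.png',cv2.resize(im[120:240,240:400,::-1],None,fx=5,fy=5,interpolation=cv2.INTER_CUBIC))
snap('top','t16.png');snap('wrist','w16.png')
E
```

```text
time: 22.6
position: [0.506, 0.0372, 0.2901]
tool_rot: [0.045, 1.566, -0.057]
ft_force: [-0.4, -0.1, -1.3]
grip_width: 0.29
t 22.6 tcp [0.506  0.0372 0.2901] xaxis [ 0.0044 -0.0078 -1.    ] jaw deg -3.7 q [ 0.7573  0.0256 -0.8939  1.6683  0.0284  1.454  -0.2042] F [-0.3961 -0.1142 -1.3182] w 0.29
travel [0.0001 0.0009 0.0016]
twist -0.001
```

View pics/s16c.png

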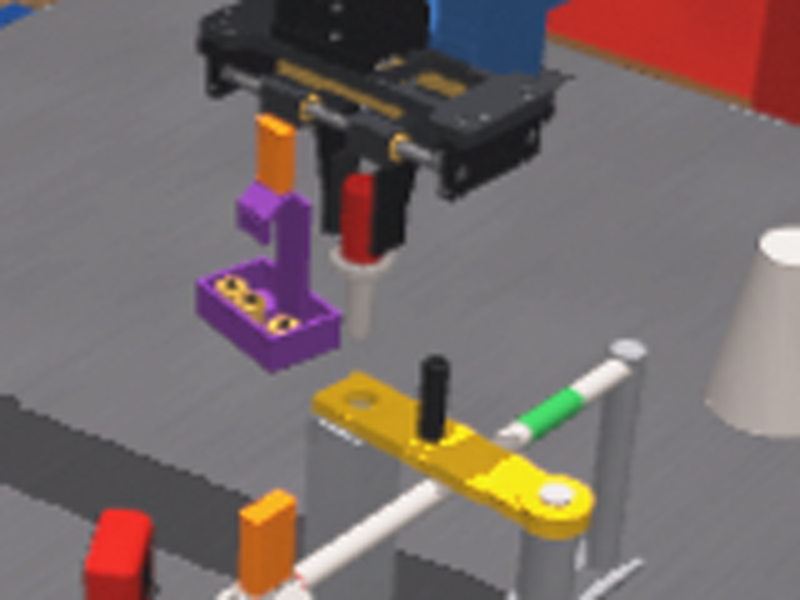

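View pics/w16.png

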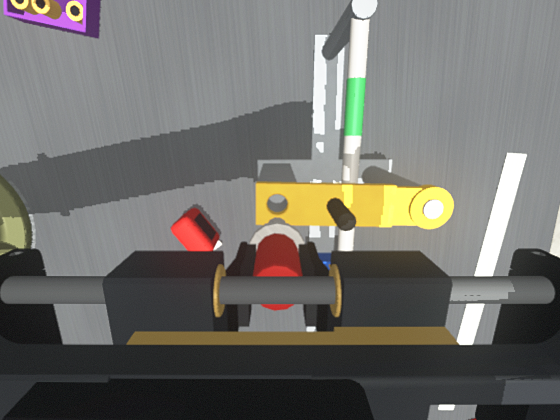

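Run:
```python
from go import *
plan()
s=ctrl.get_state();cw=cam('wrist',s);cs=cam('scene')
R=cv2.Rodrigues(np.array(s['tool_rot'],float))[0]
tip=np.array(s['position'])+R[:,0]*.0673
print('tip kin',tip,'proj scene',proj(cs,tip)*1)
print('tip seen',240+360/5,120+338/5)
print('hole wrist',onz(cw,(277,203),.182),'hole scene',onz(cs,(240+361/5,120+400/5),.182))
print('proj catch',proj(cw,(.5076,.0378,.182)))
```

```text
t 22.75 tcp [0.5064 0.0371 0.2909] xaxis [ 0.0058 -0.0078 -1.    ] jaw deg -3.76 q [ 0.7578  0.0249 -0.8939  1.6673  0.0281  1.454  -0.2046] F [ 0.7472 -0.1334 -0.3434] w 0.285
tip kin [0.5068 0.0366 0.2236] proj scene [311.3708 187.5096]
tip seen 312.0 187.6
hole wrist [0.5071 0.0428 0.182 ] hole scene [0.5114 0.0374 0.182 ]
proj catch [277.8612 208.0894]
```

```bash
python3 -m pendant '[{"travel":[0.01,0.002,0.0005],"twist":0},{"travel":[0.025,0.002,0.0005],"twist":0},{"travel":[0.038,0.0025,0.0003],"twist":0},{"travel":[0.045,0.0025,0.0003],"twist":0},{"travel":[0.045,0.0025,0.0003],"twist":0},{"travel":[0.045,0.0025,0.0003],"twist":0}]'
python3 - <<'E'
from go import *
plan((.5073,.0388,.20))
s,im=snap('scene','s17.png');cv2.imwrite('pics/s17c.png',cv2.resize(im[140:230,270:370,::-1],None,fx=7,fy=6,interpolation=cv2.INTER_CUBIC))
E
```

```text
time: 23.5
position: [0.5074, 0.0394, 0.2462]
tool_rot: [0.045, 1.563, -0.057]
ft_force: [-0.4, -0.0, -1.3]
grip_width: 0.283
t 23.5 tcp [0.5074 0.0394 0.2462] xaxis [ 0.0065 -0.0078 -0.9999] jaw deg -3.75 q [ 0.7476  0.0509 -0.9013  1.7382  0.0496  1.3668 -0.2283] F [-0.4047 -0.0068 -1.2599] w 0.283
travel [ 0.0462 -0.0002 -0.0004]
```

View pics/s17c.png

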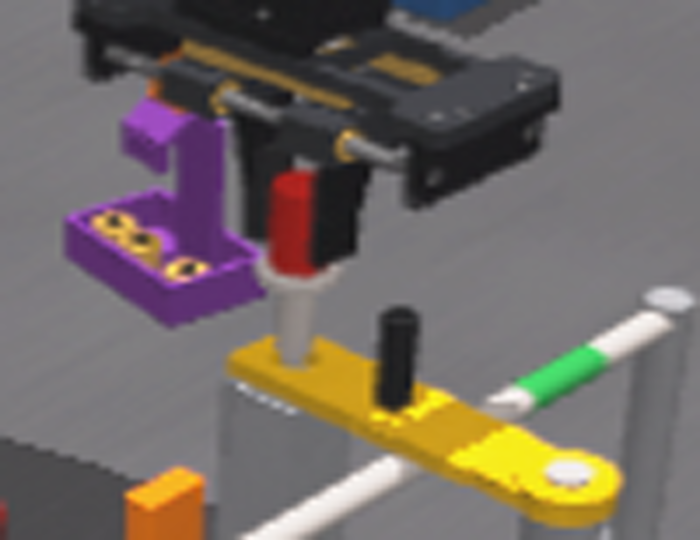

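```bash
python3 -m pendant '[{"travel":[0.006,0,0],"twist":0},{"travel":[0.012,0,0],"twist":0},{"travel":[0.018,0,0],"twist":0},{"travel":[0.018,0,0],"twist":0}]'
python3 - <<'E'
from go import *
plan((.5073,.0388,.199))
E
```

```text
time: 24.05
position: [0.5071, 0.0391, 0.2276]
tool_rot: [0.046, 1.565, -0.057]
ft_force: [0.2, 0.0, -1.0]
grip_width: 0.282
t 24.05 tcp [0.5071 0.0391 0.2276] xaxis [ 0.0054 -0.0076 -1.    ] jaw deg -3.75 q [ 0.7435  0.0645 -0.9028  1.7662  0.0607  1.3317 -0.2379] F [ 0.194   0.0209 -0.98  ] w 0.282
travel [ 0.0286 -0.0001  0.    ]
```

```bash
python3 -m pendant '[{"travel":[0.008,0,0],"twist":0},{"travel":[0.015,0,0],"twist":0},{"travel":[0.021,0,0],"twist":0},{"travel":[0.026,0,0],"twist":0},{"travel":[0.029,0,0],"twist":0},{"travel":[0.030,0,0],"twist":0},{"travel":[0.030,0,0],"twist":0}]'
python3 - <<'E'
from go import *
plan((.5073,.0388,.199))
s,im=snap('scene','s18.png');cv2.imwrite('pics/s18c.png',cv2.resize(im[140:230,270:370,::-1],None,fx=7,fy=6,interpolation=cv2.INTER_CUBIC))
E
```

```text
time: 24.92
position: [0.5072, 0.039, 0.1991]
tool_rot: [0.045, 1.565, -0.058]
ft_force: [-5.3, -0.4, 9.7]
grip_width: 0.284
t 24.93 tcp [0.5072 0.039  0.1991] xaxis [ 0.0051 -0.0085 -1.    ] jaw deg -3.76 q [ 0.7346  0.0897 -0.9047  1.8063  0.0832  1.2771 -0.2577] F [-5.2986 -0.3777  9.7192] w 0.284
travel [ 0.0001 -0.0002  0.0001]
```

View pics/s18c.png

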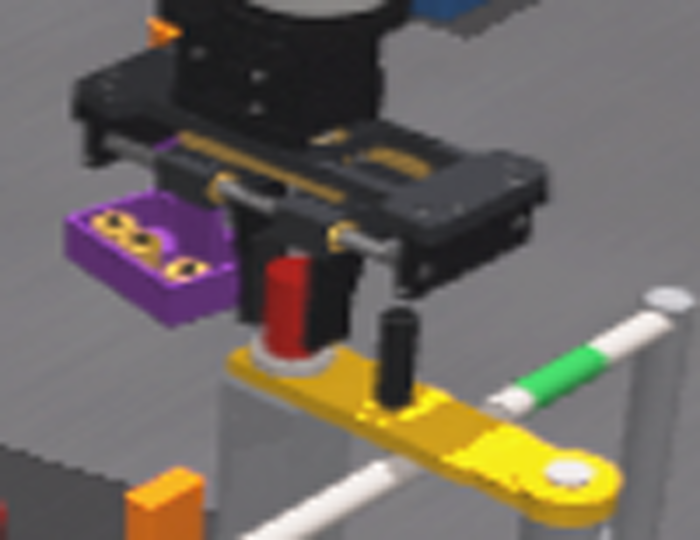

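```bash
python3 -m pendant '[{"travel":[0,0,0],"twist":0},{"travel":[0,0,0],"twist":0},{"travel":[0,0,0],"twist":0},{"travel":[0,0,0],"twist":0},{"travel":[-0.02,0,0],"twist":0},{"travel":[-0.06,0,0],"twist":0},{"travel":[-0.1,0,0],"twist":0},{"travel":[-0.12,-0.03,-0.03],"twist":0},{"travel":[-0.12,-0.06,-0.03],"twist":0},{"travel":[-0.12,-0.06,-0.03],"twist":0}]' -0.1 20
python3 - <<'E'
from go import *
plan()
s,im=snap('wrist','w19.png');_,sc=snap('scene','s19.png')
cv2.imwrite('pics/w19c.png',im[:260,100:480,::-1].repeat(2,0).repeat(2,1))
cv2.imwrite('pics/s19c.png',cv2.resize(sc[150:310,230:430,::-1],None,fx=4,fy=3.7,interpolation=cv2.INTER_CUBIC))
E
```

```text
time: 26.22
position: [0.4725, -0.0207, 0.3195]
tool_rot: [0.048, 1.564, -0.063]
ft_force: [0.2, -0.1, -0.3]
grip_width: 0.453
t 26.23 tcp [ 0.4725 -0.0207  0.3195] xaxis [ 0.0054 -0.0097 -0.9999] jaw deg -4.05 q [ 0.8572 -0.0938 -0.8063  1.6901 -0.0583  1.5107 -0.0145] F [ 0.2216 -0.1388 -0.2508] w 0.453
```

View pics/w19c.png

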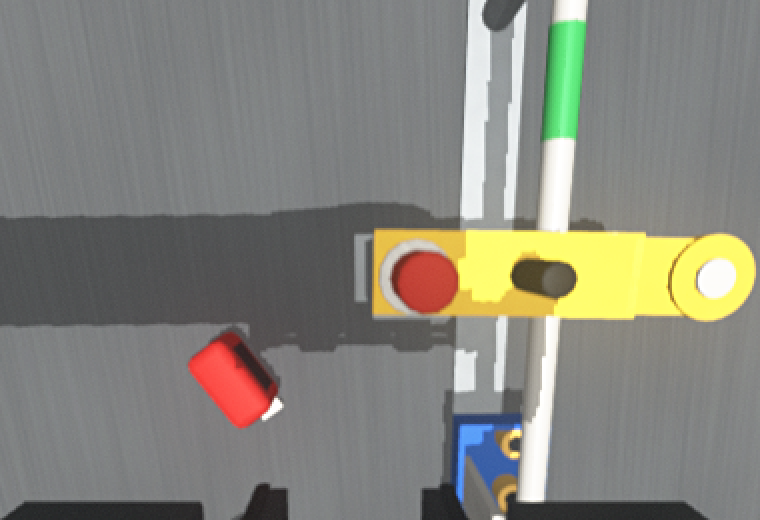

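View pics/s19c.png

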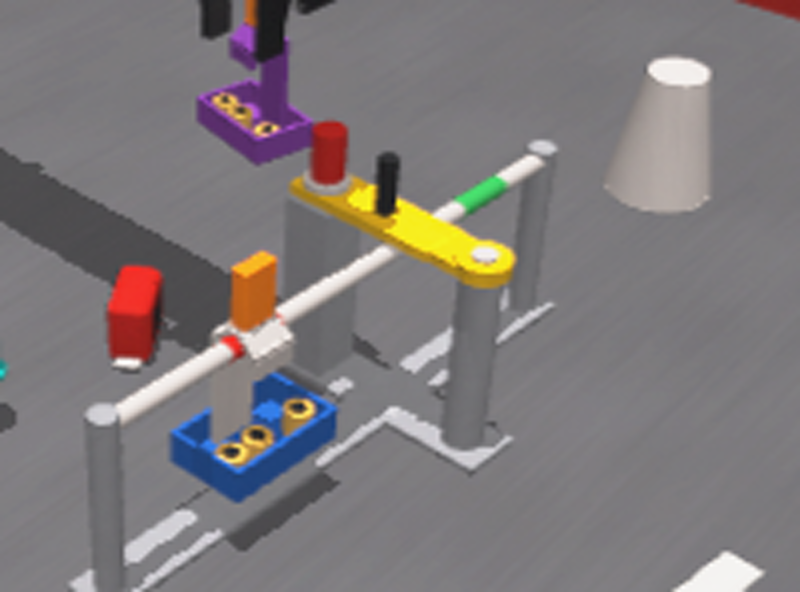

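Run:
```python
from go import *
s=ctrl.get_state();c=cam('wrist',s)
q=lambda x,y,z:onz(c,(100+x/2,y/2),z)
ey=np.array([.0293,.4602]);ey/=np.linalg.norm(ey);ex=np.array([ey[1],-ey[0]])
e=q(373,273,.182);p=q(716,278.5,.187);d=(e-p)[:2]
print('gate',np.arctan2(d@ey,-(d@ex)),np.linalg.norm(d),'pin top',q(426,281,.234),'flange',q(417,276,.188))
s,im=snap('top','t20.png');cv2.imwrite('pics/t20c.png',cv2.resize(im[90:240,180:380,::-1],None,fx=4,fy=4,interpolation=cv2.INTER_CUBIC))
```

```text
gate 0.015367301298405186 0.16506140626338284 pin top [0.506  0.0446 0.234 ] flange [0.5072 0.0445 0.188 ]
```

View pics/t20c.png

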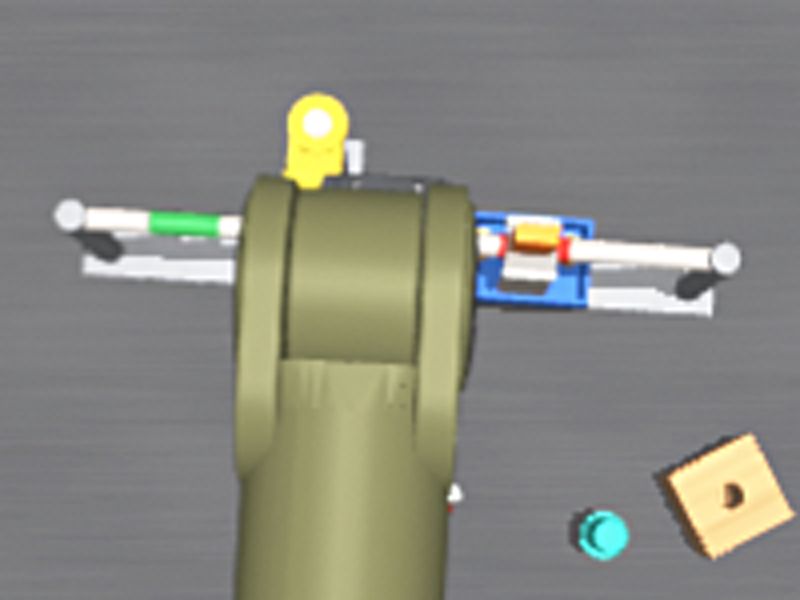

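```bash
python3 -m pendant '[{"travel":[0,0,0],"twist":0},{"travel":[0,0,0],"twist":0}]'
python3 -c "
from bench import ctrl
print(ctrl.close_job())"
```

```text
time: 26.62
position: [0.4728, -0.0157, 0.3189]
tool_rot: [0.044, 1.566, -0.054]
ft_force: [0.1, 0.0, 0.4]
grip_width: 0.445
the job is handed in; nothing more can be done
None
```

I finished all five steps and handed the job in at about 26.6 s of the 72 s allowed. No verdict came back.

**What I did:** I hooked the blue carrier onto the rail at the green band, slid it through the open gate to the red band and let go. I then swung the gate across by its post. Last, I took the small red-handled pin from the wooden stand and pushed it down through the gate into the catch pillar.

**Last checks:**
- **Carrier:** it hangs upright with red showing on both sides of the hook. The hook sits within about 1–2 mm of the band's middle in the top and wrist views.
- **Gate:** about 0.015 rad from square, within the 0.05 limit. Before the pin went in, different views gave 0.012 to 0.023 rad; I left that uncorrected.
- **Pin:** it went in with no measurable force until the flange seated, then 9.7 N with the tool at the expected height. It stands upright with its flange on the arm.
- **Bystanders:** I never touched the cone, hammer or tape. The cone and tape look unmoved in the last pictures. I did not measure them, and the hammer was out of the crops I viewed at the end.

**Disagreements:**
- The last wrist picture put the pin about 5 mm further along y than the arm's own reading at release. The arm was still moving about 5 mm around that picture, so I put the difference down to that and did not measure it again.
- The top and scene views missed each other by about 3.5 mm at the catch pillar's hole.

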